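Fill and screw shut the biscuit jar

TASK

Put the biscuits away: tip the biscuits from the serving tray into the glass jar, drop in every stray biscuit lying on the counter, and leave the empty tray standing on its cork mat. Once all the biscuits are in, set the black lid level on the jar, turn it back (anticlockwise) until it drops into the thread starts, then screw it clockwise hard home. Do not disturb the sugar pot or the shot glass.

Things in the scene. Friction and masses are not known exactly. Their poses are not given: they have to be found in the camera images.
- jar: Clear glass jar, fixed in a dark wooden stand 134 mm across and 14 mm thick. Origin: centre of the stand's underside; z up. Body 126 mm across up to z = 0.12, neck 101 mm. Round the neck runs a three-start right-hand thread, 116 mm across, 24 mm a turn; its starts lie 0, 120 and 240 degrees anticlockwise (from above) from the jar's x axis, each over a red upright mark on the glass.
- jar_mouth (a point): Centre of the jar's round mouth (92 mm clear), level with its rim, 155 mm above the jar's origin; the inner floor is 136 mm below. If the lid is let go on it and stands tilted, one of its lugs still hangs on a thread start: turn back some 20 degrees past the starts so that all three drop.
- lid: Black screw lid, 132 mm across, 28 mm high, 0.13 to 0.21 kg, at first lying right way up on the brown tamping mat (12 mm thick). Origin: centre of the skirt's lower edge; z up. Inside the 22 mm deep skirt are three lugs, 0, 120 and 240 degrees from the lid's x axis, each marked by a white stripe on top and skirt. It slips over the neck with 3 mm play; the lugs then rest on the thread, the origin 138 to 146 mm above the jar's.
- lid_knob (a point): Middle of the lid's round pale wooden knob, on the lid's axis, 44 mm above its lower edge. The knob is 46 mm across and stands from 28 to 59 mm above the lid's lower edge.
- lid_lug (a point): The lug on the lid's x axis: 57 mm out, 6 mm up. On the jar, turned anticlockwise, the lid climbs until its lugs pass the thread starts by about 4 degrees; there it drops 6 mm, its origin to 139 mm above the jar's: caught. Clockwise it then screws down, meets the rim (133 mm) after about 80 degrees and stops hard about 107 degrees past the starts; clamping takes 1 to 1.5 N m. It stays where let go.
- tray: Steel tray, 160 mm long (its x) and 68 mm wide, floor 3 mm, side walls 31 mm high, 0.17 to 0.29 kg. Origin: centre of its underside; z up. Its +x end is open (the spout); at the other end stands an upright wooden grip 16 mm thick (along x), 44 mm wide, its top 82 mm up. It starts on the cork mat with four biscuits lying lengthwise in it, which slide out beyond 25 to 40 degrees of tilt.
- tray_grip (a point): In the tray's wooden grip, 66 mm above the tray's underside and 16 mm below the grip's top; pinch it here from above across its 16 mm thickness (along the tray's x).
- tray_spout (a point): Middle of the edge of the tray's floor at its open end (+x, 80 mm from the origin).
- mat: Cork mat for the tray, 190 x 100 x 4 mm, fixed on the counter, long side along its x. Origin: centre of its underside.
- sugar_pot: Chrome sugar pot with a knob lid, 66 mm across, 67 mm high; a bystander, to be left alone. Origin: centre of its underside.
- shot_glass: Small clear shot glass, 49 mm across, 61 mm high; a bystander, to be left alone. Origin: centre of its underside.
- jar_tight0 (a point): Point fixed to the jar, 57 mm from its axis and 139 mm up, 255 degrees anticlockwise from the jar's x axis: one of the three places where the lid's lug may stand when the lid is hard home.
- jar_tight1 (a point): Point fixed to the jar, 57 mm from its axis and 139 mm up, 15 degrees anticlockwise from the jar's x axis: one of the three places where the lid's lug may stand when the lid is hard home.
- jar_tight2 (a point): Point fixed to the jar, 57 mm from its axis and 139 mm up, 135 degrees anticlockwise from the jar's x axis: one of the three places where the lid's lug may stand when the lid is hard home.
- biscuit_0: Almond biscuit, a rounded golden-brown bar 62 x 22 x 18 mm (x, y, z), 0.03 kg. Origin: centre of its underside. Starts in the tray.
- biscuit_1: Almond biscuit, a rounded golden-brown bar 62 x 22 x 18 mm (x, y, z), 0.03 kg. Origin: centre of its underside. Starts in the tray.
- biscuit_2: Almond biscuit, a rounded golden-brown bar 62 x 22 x 18 mm (x, y, z), 0.03 kg. Origin: centre of its underside. Starts in the tray.
- biscuit_3: Almond biscuit, a rounded golden-brown bar 62 x 22 x 18 mm (x, y, z), 0.03 kg. Origin: centre of its underside. Starts in the tray.
- stray_0: Almond biscuit, a rounded golden-brown bar 62 x 22 x 18 mm (x, y, z), 0.03 kg. Origin: centre of its underside. Starts lying loose on the counter; absent in some starts.
- stray_1: Almond biscuit, a rounded golden-brown bar 62 x 22 x 18 mm (x, y, z), 0.03 kg. Origin: centre of its underside. Starts lying loose on the counter; absent in some starts.
- stray_2: Almond biscuit, a rounded golden-brown bar 62 x 22 x 18 mm (x, y, z), 0.03 kg. Origin: centre of its underside. Starts lying loose on the counter; absent in some starts.
There are look-alikes about, which are no part of the job. What is shaped like the stray_1 but pink is not meant. Leave any green look-alike of the biscuit_3 alone.

How it is judged (in metres and radians):
On the way, in this order (a step that is already met when the one before it is completed fails the run):
1. the tray is tipped with its spout over the jar's mouth (angle between tray's own z axis and vertical above 0.3 rad and horizontal distance between tray_spout and jar_mouth below 0.06 m and z of tray_spout in the frame of jar_mouth above -0.02 m).
2. every biscuit is in the jar (horizontal distance between each of biscuit_0, biscuit_1, biscuit_2, biscuit_3, stray_0, stray_1, stray_2 and jar below 0.062 m and z of biscuit_0 in the frame of jar between 0.012 and 0.13 m and z of biscuit_1 in the frame of jar between 0.012 and 0.13 m and z of biscuit_2 in the frame of jar between 0.012 and 0.13 m and z of biscuit_3 in the frame of jar between 0.012 and 0.13 m and z of stray_0 in the frame of jar between 0.012 and 0.13 m and z of stray_1 in the frame of jar between 0.012 and 0.13 m and z of stray_2 in the frame of jar between 0.012 and 0.13 m), for 0.2 s.
3. the lid sits level on the jar, caught at the thread starts (horizontal distance between lid and jar below 0.006 m and angle between lid's own z axis and vertical below 0.05 rad and z of lid in the frame of jar between 0.136 and 0.1405 m), for 0.2 s.
At the end, for the whole second after the job is handed in: All biscuits present lie inside the jar; the lid sits centred (6 mm) and level on the jar, down on its rim (within 1.5 mm), and is screwed home: a lug within 18 mm (18 degrees) of its hard stop; the tray stands upright on the cork mat, its centre within 40 mm of the mat's; everything is at rest (all of step 2 and horizontal distance between lid and jar below 0.006 m and angle between lid's own z axis and vertical below 0.05 rad and z of lid in the frame of jar between 0.125 and 0.1345 m and (horizontal distance between lid_lug and jar_tight0 below 0.018 m or horizontal distance between lid_lug and jar_tight1 below 0.018 m or horizontal distance between lid_lug and jar_tight2 below 0.018 m) and linear speed of each of lid, tray below 0.02 m/s and horizontal distance between tray and mat below 0.04 m and angle between tray's own z axis and vertical below 0.08 rad and z of tray in the frame of mat below 0.012 m); the robot touches nothing.
It fails at once if the sugar pot is knocked over or shoved (distance of sugar_pot from where it was at the start of the episode above 0.03 m or angle between sugar_pot's own z axis and vertical above 0.5 rad).
It fails at once if the shot glass is knocked over or shoved (distance of shot_glass from where it was at the start of the episode above 0.03 m or angle between shot_glass's own z axis and vertical above 0.5 rad).
Of stray_0, stray_1, stray_2 only 1 to 3 are there at a start; the rules pass over those that are not, and their reading is None.
At some moment in a run one of lid may be knocked a few centimetres aside while the robot is not near it.
It also fails if it takes over 208 s, if anything falls off the work surface, if the arm or the gripper's body presses on something with over 40 N, if the wrist force passes 120 N, or if a joint passes its speed limit or range.

ROBOT

A 6-joint arm with a two-finger parallel gripper is mounted at the origin on a cart in front of the work surface, level with it; the furniture and walls round the work are solid. World frame = base frame: x ahead of the robot, y to its left, z up, the work surface at z = 0. Lengths are in mm, angles in rad, forces in N, time in s.
With the tool pointing down it reaches from about 350 to 775 mm from the base axis. Payload 7.3 kg.
Tool frame: the origin (TCP) lies at the very end of the fingers, on their centre line; the grasp point (between the pads) lies 19 mm behind it; z points along the fingers, y is the line along which they close (so a half turn about z gives the same grasp; the last joint's range is limited). The gripper opens to 92 mm and grips with 3 to 60 N. Pads are 19 mm wide; open, the fingers measure 130 mm over their backs; the gripper's body (75 mm by 190 mm) begins 47 mm behind the grasp point.
Start: joints at [1.027, 0.342, 1.524, -0, 1.275, -0.146], TCP at [203.368, 484.031, 226.741] pointing down, gripper open.
Joint ranges: [-2.53, 2.53], [-0.77, 2.02], [0.04, 2.7], [-1, 4.14], [0.28, 2.66], [-3.11, 3.11]. Speed limits (rad/s): [2.57, 2.57, 3.14, 3.14, 3.14, 3.14].

INTERFACE

Orientations are given as [roll, pitch, yaw] about the fixed x, y, z axes, in that order (R = Rz(yaw) Ry(pitch) Rx(roll)).
In Python, from plant import bot gives the robot as it stands.
- The arm moves only by the tool send_rows, never from a script. Its argument "rows" is a list of rows, each an object of numbers: "x", "y", "z": the shift along the tool's x, y, z in units of 0.2 m (1.0 is 0.2 m); "ax", "ay", "az": the turn, a rotation vector about the tool's x, y, z in units of 60 degrees (1.0 is 60 degrees); "jaw": the opening, from -1 (shut) to 1 (fully open), so that 0 is half open. In form: [{"x": .., "y": .., "z": .., "ax": .., "ay": .., "az": .., "jaw": ..}, ...]. A call has exactly 10 rows; each row is the pose to reach, as a shift and turn from the pose commanded when the call began, along the tool's axes at that moment; what a row does not reach only later rows make up. A row lasts 1/8 s, in which the tool goes at most 62.5 mm and 10.7 degrees, less where a joint would pass 70% of its speed; a pose out of reach is approached as far as the arm can. A call with a number of a shift or a turn outside -1 to 1 is refused whole. A call with a gripper value outside its range is refused whole. The fingers move at their own pace and stop on an object; the grip force is fixed at half the most. Time passes only in rows, so rows that repeat a pose let the fingers close, or fill a call up. It gives the time, the measured TCP pose, the force, the opening and the grip force at its end, in the units of the state.
- bot.get_obs(): the state, without advancing time (a new reading comes with each control period).
- bot.capture(name): name is "scene" or "top" or "wrist"; returns (picture, depth): 384x512x3 uint8, red, green, blue; 384x512 float32, mm along the optical axis (not along the pixel's ray), 0 where there is no reading.
- bot.camera_model(name): a dict with "vertical_fov" (degrees; the focal length in pixels is half the picture's height over the tangent of half this angle, whatever the lens; pixels are square), "cx", "cy" (the principal point, pixels), "R" (3x3) and "t" (3): a world point X has camera coordinates R X + t; the wrist camera has in their place "T_tool_cam" (4x4, takes a point from camera to tool coordinates, whose origin is the TCP and whose axes are the flange's). Camera axes: x right, y down, z forward; pixel columns grow to the right and rows downward; lengths in mm; the calibration is good to about 2 mm. A picture is of the moment at which its call begins: read the wrist's pose just before it. camera_model takes no time and is no camera call.
- bot.close_job(): hands the job in; it is judged then, once.
The state is a dict: "time": time; "joint_positions": joint angles; "dq": joint speeds; "tau": joint torques, N m; "tool_pos": TCP position; "tcp_rot": TCP orientation; "contact_force": force on the tool from outside, world axes, zero at the start; "moment": the same for the moment, N m; "grip_width": finger opening in mm; "finger_force": force on a finger pad.
Only numpy, scipy, OpenCV 4.12 (cv2) and the standard library are available. Lean on these libraries where they do the work, as an engineer would, in place of code of your own. Each camera call takes 0.05 s, during which the arm holds its last target. There are 200 camera calls.

## Working session

There is one attempt and no reset: what is moved stays moved. The work goes in short steps, Python scripts to look and compute and a tool call to move; the robot and the scene stay as the last step left them, time stands still between calls to the robot, and variables do not carry over. Pictures are saved under pics/ and viewed, at most 14 in all, crops included, and the job is handed in when it is done.

Besides the shell and the picture viewer there is one more tool, called by a JSON object that holds its "op" and its "data". send_rows: Moves the arm, as the interface text tells. Its arguments: {"type":"object","properties":{"rows":{"type":"array","items":{"type":"object","properties":{"x":{"type":"number","minimum":-1,"maximum":1},"y":{"type":"number","minimum":-1,"maximum":1},"z":{"type":"number","minimum":-1,"maximum":1},"ax":{"type":"number","minimum":-1,"maximum":1},"ay":{"type":"number","minimum":-1,"maximum":1},"az":{"type":"number","minimum":-1,"maximum":1},"jaw":{"type":"number"}}}}},"required":["rows"]}

```bash
ls; mkdir -p pics; python3 - <<'E'
from plant import bot
import cv2,numpy as np
print(bot.get_obs())
for n in("top","scene"):
    p,d=bot.capture(n); np.savez(f"{n}0.npz",p=p,d=d); print(n,bot.camera_model(n))
    cv2.imwrite(f"pics/{n}0.png",cv2.resize(p[...,::-1],(800,600),interpolation=cv2.INTER_CUBIC))
print(bot.camera_model("wrist"))
E
```

```text
pics
{'time': 0.0, 'joint_positions': array([ 1.02700909e+00,  3.42738847e-01,  1.52501598e+00, -5.41738478e-06,
        1.27540559e+00, -1.46037781e-01]), 'dq': array([-9.44604883e-04, -1.76371948e-03, -4.87064541e-05, -1.38317242e-04,
       -1.44813467e-03,  9.16109468e-04]), 'tau': array([-1.27843330e-03, -4.31239164e+01, -2.44216543e+01,  7.17010559e-02,
        5.58729633e-02, -1.11379027e-04]), 'tool_pos': array([203.14102749, 483.66204007, 226.03696175]), 'tcp_rot': array([-3.14004082e+00, -2.23014715e-04,  2.74384460e+00]), 'contact_force': array([-0.76502295,  0.31393808, -0.81491313]), 'moment': array([-0.00521033,  0.00332081, -0.00094254]), 'finger_force': 0.0, 'grip_width': 91.80437794724575}
top {'vertical_fov': 45.69584670445868, 'cx': 266.3242727523593, 'cy': 188.35011768232727, 'R': array([[-0.02016523, -0.99977264,  0.00693084],
       [-0.98405941,  0.01862221, -0.17686235],
       [ 0.17669307, -0.01038682, -0.98421119]]), 't': array([-155.2096072 ,  573.8803336 , 1443.34372365])}
scene {'vertical_fov': 53.000809173891035, 'cx': 255.1394687304837, 'cy': 195.55352930150482, 'R': array([[-0.87605414, -0.48216919, -0.006482  ],
       [-0.23830551,  0.44458552, -0.86345481],
       [ 0.41921311, -0.75488846, -0.50438455]]), 't': array([ 439.11177818,  303.40933973, 1210.00634774])}
{'vertical_fov': 69.46910227436553, 'cx': 258.2026108990496, 'cy': 191.26761697062912, 'T_tool_cam': array([[ 1.46228689e-04, -9.52899513e-01, -3.03286163e-01,
         8.23809907e+01],
       [ 9.99999819e-01, -3.78848571e-05,  6.01178513e-04,
         5.06543125e-01],
       [-5.84352666e-04, -3.03286196e-01,  9.52899335e-01,
        -1.56407031e+02],
       [ 0.00000000e+00,  0.00000000e+00,  0.00000000e+00,
         1.00000000e+00]])}
```

View pics/top0.png

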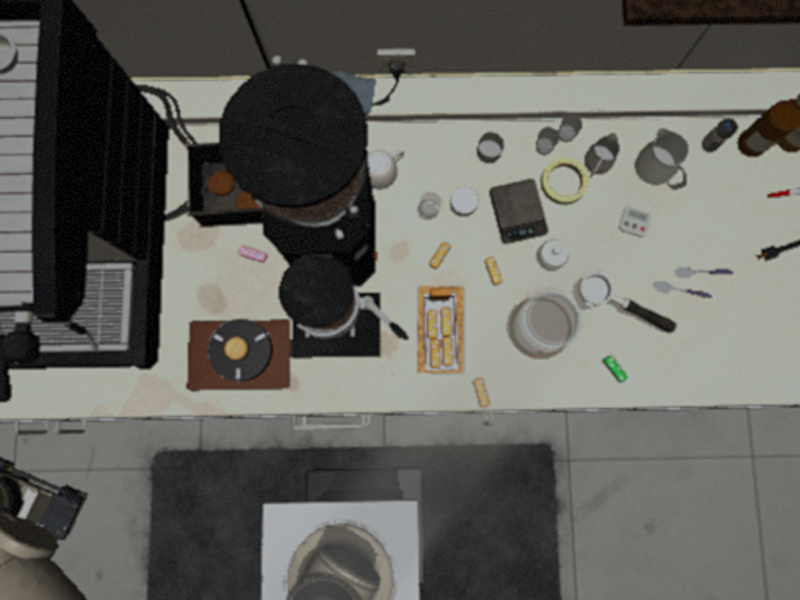

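View pics/scene0.png

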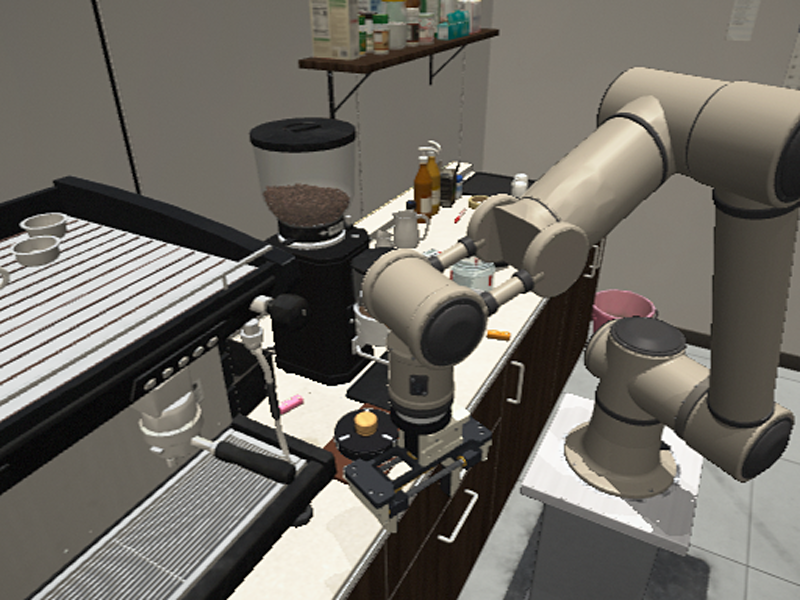

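```bash
cat > h.py <<'E'
import numpy as np,cv2
from plant import bot
from scipy.spatial.transform import Rotation as Rn
def K(m):
    f=192/np.tan(np.radians(m["vertical_fov"]/2)); return f
def ray(name,u,v,z,m=None,T=None):
    m=m or bot.camera_model(name); f=K(m)
    r=np.array([(u-m["cx"])/f,(v-m["cy"])/f,1])
    if T is None: R,t=np.array(m["R"]),np.array(m["t"]); c=-R.T@t; d=R.T@r
    else: c=T[:3,3]; d=T[:3,:3]@r
    return c+d*(z-c[2])/d[2]
def wristT():
    o=bot.get_obs(); A=np.eye(4); A[:3,:3]=Rn.from_euler('xyz',o["tcp_rot"]).as_matrix(); A[:3,3]=o["tool_pos"]
    return A@np.array(bot.camera_model("wrist")["T_tool_cam"])
def depthpts(name,d,T=None):
    m=bot.camera_model(name); f=K(m); v,u=np.mgrid[:d.shape[0],:d.shape[1]]
    P=np.stack([(u-m["cx"])/f*d,(v-m["cy"])/f*d,d],-1)
    if T is None: return (P-np.array(m["t"]))@np.array(m["R"])
    return P@T[:3,:3].T+T[:3,3]
E
python3 - <<'E'
from h import *
z=np.load("top0.npz");p=z["p"];P=depthpts("top",z["d"])
def crop(n,u0,v0,w,h,s): cv2.imwrite(f"pics/{n}.png",cv2.resize(p[v0:v0+h,u0:u0+w,::-1],(w*s,h*s),interpolation=cv2.INTER_CUBIC))
crop("c1",260,115,160,150,4)
np.set_printoptions(precision=0,suppress=True)
for n,u,v,zz in[("jar",545,323,150),("sugar",553,254,60),("shot",428,206,60),("lidknob",235,348,71),("stray",440,255,18),("s",493,270,18),("s",482,392,18),("grip",440,293,86),("traybottom",440,368,6),("pink",252,254,18),("green",615,368,18),("doser",320,290,150),("porta",595,290,50),("hopper",295,130,400)]:
    u/=1.5625;v/=1.5625
    print(n,u,v,ray("top",u,v,zz),P[int(v),int(u)])
E
```

```text
jar 348.8 206.72 [ 492. -415.  150.] [ 511. -437.   26.]
sugar 353.92 162.56 [ 650. -457.   60.] [ 655. -457.   46.]
shot 273.92 131.84 [ 760. -196.   60.] [ 780. -194.    5.]
lidknob 150.4 222.72 [463. 206.  71.] [465. 206.  77.]
stray 281.6 163.2 [ 662. -220.   18.] [ 663. -218.   20.]
s 315.52 172.8 [ 627. -334.   18.] [ 630. -332.   18.]
s 308.48 250.88 [ 366. -301.   18.] [ 369. -299.   21.]
grip 281.6 187.52 [ 566. -215.   86.] [ 569. -213.   82.]
traybottom 281.6 235.52 [ 419. -214.    6.] [ 421. -212.    6.]
pink 161.28 162.56 [672. 187.  18.] [674. 188.  19.]
green 393.6 235.52 [ 411. -584.   18.] [ 412. -580.   23.]
doser 204.8 185.6 [565.  23. 150.] [534.   3. 327.]
porta 380.8 185.6 [ 573. -544.   50.] [ 579. -546.   31.]
hopper 188.8 83.2 [791.  34. 400.] [714.   6. 579.]
```

View pics/c1.png

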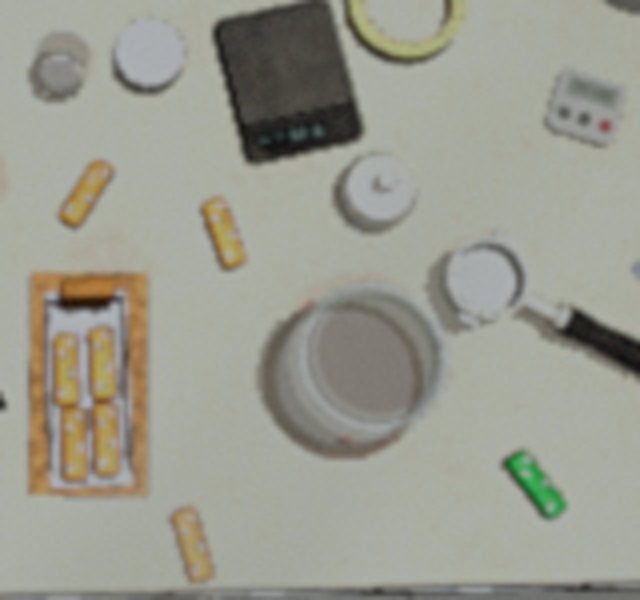

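```bash
python3 - <<'E'
from h import *
z=np.load("top0.npz");p=z["p"].astype(int);P=depthpts("top",z["d"])
np.set_printoptions(precision=1,suppress=True)
X,Y,Z=P[...,0],P[...,1],P[...,2]
print("hmap rows x 300..800, cols y 300..-300")
for x in range(300,800,50):
    print(x,[int(Z[(abs(X-x-25)<25)&(abs(Y-y)<25)].max(initial=-1)) for y in range(300,-601,-50)])
hsv=cv2.cvtColor(z["p"],cv2.COLOR_RGB2HSV).astype(int)
m=((hsv[...,0]>8)&(hsv[...,0]<28)&(hsv[...,1]>90)&(X>300)&(X<720)&(Y<-100)&(Y>-480)).astype(np.uint8)
n,l,s,c=cv2.connectedComponentsWithStats(m)
for i in range(1,n):
    if s[i,4]<20: continue
    q=P[l==i]; (cx,cy),wh,a=cv2.minAreaRect(q[:,:2].astype(np.float32))
    e=np.linalg.svd(q[:,:2]-q[:,:2].mean(0),full_matrices=False)[2][0]
    print(s[i],q.mean(0),"rect",cx,cy,wh,a,"axis deg",np.degrees(np.arctan2(e[1],e[0])))
g=(Z>70)&(Z<95)&(X>530)&(X<600)&(Y<-170)&(Y>-260); q=P[g]; print("grip",q.mean(0),q.min(0),q.max(0))
g=(Z>4)&(Z<60)&(X>380)&(X<620)&(Y<-160)&(Y>-270); q=P[g]; print("mat/tray",q.min(0),q.max(0))
E
```

```text
hmap rows x 300..800, cols y 300..-300
300 [7, 6, 9, 6, 9, 10, 7, 8, 7, 1523, 6, 9, 25, 8, 6, 9, 7, 7, 6]
350 [19, 21, 31, 22, 21, 6, 6, 8, 9, 8, 9, 9, 23, 7, 7, 11, 9, 9, 22]
400 [19, 47, 74, 47, 18, 17, 17, 17, 16, 10, 35, 36, 9, 7, 150, 146, 7, 23, 23]
450 [16, 70, 76, 45, 22, 328, 330, 330, 173, 176, 45, 42, 6, 148, 158, 159, 156, 6, 9]
500 [19, 46, 45, 47, 17, 332, 334, 330, 175, 9, 42, 40, 7, 148, 158, 159, 156, 61, 52]
550 [7, 8, 8, 9, 3, 342, 341, 341, 24, 9, 90, 91, 7, 17, 155, 155, 61, 58, 59]
600 [8, 6, 8, 9, 575, 578, 579, 579, 341, 7, 22, 7, 18, 23, 6, 54, 58, 64, 8]
650 [7, 7, 25, 23, 578, 580, 582, 581, 576, 10, 22, 24, 18, 20, 19, 67, 46, 8, 8]
700 [111, 112, 110, 107, 579, 581, 580, 580, 577, 8, 63, 10, 9, 26, 24, 24, 7, 6, 24]
750 [107, 15, 28, 101, 577, 580, 580, 579, 577, 9, 65, 41, 42, 26, 28, 27, 28, 28, 6]
[275 155  13  17  76] [ 658.4 -216.6   36.6] rect 501.78204345703125 -180.14292907714844 (32.0343017578125, 393.48004150390625) 76.81714630126953 axis deg 166.93856693378228
[311 165  10  17  76] [ 625.7 -333.8   16.1] rect 627.5099487304688 -334.144744873046
[... 214 characters left out ...]
 85.62197875976562 axis deg 172.62520077030192
[282 197   8  37 149] [ 485.2 -228.1   22.7] rect 485.50836181640625 -228.62399291992188 (120.63631439208984, 18.837614059448242) 1.1135197877883911 axis deg -178.27230119756106
[273 199   9  36 147] [ 478.1 -200.2   24.4] rect 481.5428466796875 -201.1389617919922 (118.34854125976562, 21.127775192260742) 4.775282382965088 axis deg -175.4711189098934
[305 246   8  14  44] [ 359.3 -300.6   16.7] rect 359.7520751953125 -299.8671569824219 (43.10105514526367, 17.34874725341797) 13.649799346923828 axis deg -164.0164483330926
grip [ 568.5 -215.1   83.6] [ 561.1 -236.4   70.5] [ 578.5 -194.1   91. ]
mat/tray [ 380.7 -269.6    4. ] [ 618.  -160.3   59.3]
```

```bash
cat >> h.py <<'E'
def pose(x,y,z,yaw,tilt=0):   # tilt about tool x after pointing down
    A=np.eye(4);A[:3,:3]=(Rn.from_euler('xyz',[np.pi,0,yaw])*Rn.from_rotvec([tilt,0,0])).as_matrix();A[:3,3]=[x,y,z];return A
def cur():
    o=bot.get_obs();A=np.eye(4);A[:3,:3]=Rn.from_euler('xyz',o["tcp_rot"]).as_matrix();A[:3,3]=o["tool_pos"];return A
def rel(A,B):
    D=np.linalg.inv(A)@B; return np.r_[D[:3,3]/200,np.degrees(Rn.from_matrix(D[:3,:3]).as_rotvec())/60].round(3)
def plan(*ps,A=None):   # each pose a new call
    A=cur() if A is None else A
    for B in ps: print(rel(A,B)); A=B
def path(*ps,A=None):   # all rows of one call
    A=cur() if A is None else A
    for B in ps: print(rel(A,B))
E
python3 - <<'E'
from h import *
np.set_printoptions(suppress=True)
plan(pose(300,400,350,2.5),pose(400,230,400,2.1),pose(420,40,400,1.8),pose(460,-140,330,1.571),pose(569,-215,200,1.571))
for a,b,zz in[((106,163),(66,222),12),((211,199),(234,267),12),((182,509),(203,580),12),((89,273),(89,495),4),((30,380),(148,380),4),((88,280),(88,280),86)]:
    A=ray("top",260+a[0]/4,115+a[1]/4,zz);B=ray("top",260+b[0]/4,115+b[1]/4,zz);print((A+B)/2,A-B,np.degrees(np.arctan2(*(A-B)[1::-1])))
E
```

```text
[-0.608 -0.199 -0.619 -0.001 -0.     0.233]
[-0.909 -0.382 -0.25   0.    -0.     0.382]
[-0.871 -0.393 -0.    -0.    -0.     0.286]
[-0.922 -0.01   0.35  -0.    -0.     0.219]
[-0.375  0.545  0.65   0.     0.     0.   ]
[ 664.1873591  -220.28068138   12.        ] [ 50.88022523 -35.38646263   0.        ] -34.81805608288581
[ 626.82940312 -335.04854593   12.        ] [59.27380997 17.20004426  0.        ] 16.181645067355948
[ 365.56028508 -300.06570135   12.        ] [58.21452412 15.17346167  0.        ] 14.608952796838057
[ 502.04303757 -218.84121238    4.        ] [187.6424748   -4.94551665   0.        ] -1.5097415897212227
[ 504.40682045 -218.91472087    4.        ] [ 1.90895365 99.10959528  0.        ] 88.89656027244762
[ 574.54788671 -216.55841615   86.        ] [0. 0. 0.] 0.0
```

{"op": "send_rows", "data": {"rows": [{"x": -0.3,"y": -0.1,"z": -0.3,"az": 0.12,"jaw": 1},{"x": -0.608,"y": -0.2,"z": -0.619,"az": 0.233,"jaw": 1},{"x": -0.608,"y": -0.2,"z": -0.619,"az": 0.233,"jaw": 1},{"x": -0.608,"y": -0.2,"z": -0.619,"az": 0.233,"jaw": 1},{"x": -0.608,"y": -0.2,"z": -0.619,"az": 0.233,"jaw": 1},{"x": -0.608,"y": -0.2,"z": -0.619,"az": 0.233,"jaw": 1},{"x": -0.608,"y": -0.2,"z": -0.619,"az": 0.233,"jaw": 1},{"x": -0.608,"y": -0.2,"z": -0.619,"az": 0.233,"jaw": 1},{"x": -0.608,"y": -0.2,"z": -0.619,"az": 0.233,"jaw": 1},{"x": -0.608,"y": -0.2,"z": -0.619,"az": 0.233,"jaw": 1}]}}

```text
schema error: expected keys x, y, z, ax, ay, az, jaw
```

{"op": "send_rows", "data": {"rows": [{"x": -0.2,"y": -0.08,"z": -0.05,"az": 0.1,"jaw": 1},{"x": -0.45,"y": -0.19,"z": -0.12,"az": 0.2,"jaw": 1},{"x": -0.7,"y": -0.3,"z": -0.2,"az": 0.3,"jaw": 1},{"x": -0.9,"y": -0.38,"z": -0.25,"az": 0.38,"jaw": 1},{"x": -0.9,"y": -0.38,"z": -0.25,"az": 0.38,"jaw": 1},{"x": -0.9,"y": -0.38,"z": -0.25,"az": 0.38,"jaw": 1},{"x": -0.9,"y": -0.38,"z": -0.25,"az": 0.38,"jaw": 1},{"x": -0.9,"y": -0.38,"z": -0.25,"az": 0.38,"jaw": 1},{"x": -0.9,"y": -0.38,"z": -0.25,"az": 0.38,"jaw": 1},{"x": -0.9,"y": -0.38,"z": -0.25,"az": 0.38,"jaw": 1}]}}

```text
schema error: expected keys x, y, z, ax, ay, az, jaw
```

{"op": "send_rows", "data": {"rows": [{"x": -0.2,"y": -0.08,"az": 0.07,"jaw": 1},{"x": -0.42,"y": -0.19,"az": 0.14,"jaw": 1},{"x": -0.65,"y": -0.3,"az": 0.21,"jaw": 1},{"x": -0.87,"y": -0.39,"az": 0.29,"jaw": 1},{"x": -0.87,"y": -0.39,"az": 0.29,"jaw": 1},{"x": -0.87,"y": -0.39,"az": 0.29,"jaw": 1},{"x": -0.87,"y": -0.39,"az": 0.29,"jaw": 1},{"x": -0.87,"y": -0.39,"az": 0.29,"jaw": 1},{"x": -0.87,"y": -0.39,"az": 0.29,"jaw": 1},{"x": -0.87,"y": -0.39,"az": 0.29,"jaw": 1}]}}

```text
schema error: expected keys x, y, z, ax, ay, az, jaw
```

{"op": "send_rows", "data": {"rows": [{"x": -0.2,"y": 0,"az": 0.05,"jaw": 1},{"x": -0.45,"y": 0,"z": 0.1,"az": 0.1,"jaw": 1},{"x": -0.7,"y": 0,"z": 0.2,"az": 0.16,"jaw": 1},{"x": -0.92,"y": -0.01,"z": 0.35,"az": 0.22,"jaw": 1},{"x": -0.92,"y": -0.01,"z": 0.35,"az": 0.22,"jaw": 1},{"x": -0.92,"y": -0.01,"z": 0.35,"az": 0.22,"jaw": 1},{"x": -0.92,"y": -0.01,"z": 0.35,"az": 0.22,"jaw": 1},{"x": -0.92,"y": -0.01,"z": 0.35,"az": 0.22,"jaw": 1},{"x": -0.92,"y": -0.01,"z": 0.35,"az": 0.22,"jaw": 1},{"x": -0.92,"y": -0.01,"z": 0.35,"az": 0.22,"jaw": 1}]}}

```text
schema error: expected keys x, y, z, ax, ay, az, jaw
```

{"op": "send_rows", "data": {"rows": [{"x": -0.1,"y": 0.14,"z": 0.16,"jaw": 1},{"x": -0.2,"y": 0.3,"z": 0.32,"jaw": 1},{"x": -0.3,"y": 0.42,"z": 0.5,"jaw": 1},{"x": -0.375,"y": 0.56,"z": 0.65,"jaw": 1},{"x": -0.375,"y": 0.56,"z": 0.65,"jaw": 1},{"x": -0.375,"y": 0.56,"z": 0.65,"jaw": 1},{"x": -0.375,"y": 0.56,"z": 0.65,"jaw": 1},{"x": -0.375,"y": 0.56,"z": 0.65,"jaw": 1},{"x": -0.375,"y": 0.56,"z": 0.65,"jaw": 1},{"x": -0.375,"y": 0.56,"z": 0.65,"jaw": 1}]}}

```text
schema error: expected keys x, y, z, ax, ay, az, jaw
```

{"op": "send_rows", "data": {"rows": [{"x": -0.3,"y": -0.1,"z": -0.3,"ax": 0,"ay": 0,"az": 0.12,"jaw": 1},{"x": -0.61,"y": -0.2,"z": -0.62,"ax": 0,"ay": 0,"az": 0.23,"jaw": 1},{"x": -0.61,"y": -0.2,"z": -0.62,"ax": 0,"ay": 0,"az": 0.23,"jaw": 1},{"x": -0.61,"y": -0.2,"z": -0.62,"ax": 0,"ay": 0,"az": 0.23,"jaw": 1},{"x": -0.61,"y": -0.2,"z": -0.62,"ax": 0,"ay": 0,"az": 0.23,"jaw": 1},{"x": -0.61,"y": -0.2,"z": -0.62,"ax": 0,"ay": 0,"az": 0.23,"jaw": 1},{"x": -0.61,"y": -0.2,"z": -0.62,"ax": 0,"ay": 0,"az": 0.23,"jaw": 1},{"x": -0.61,"y": -0.2,"z": -0.62,"ax": 0,"ay": 0,"az": 0.23,"jaw": 1},{"x": -0.61,"y": -0.2,"z": -0.62,"ax": 0,"ay": 0,"az": 0.23,"jaw": 1},{"x": -0.61,"y": -0.2,"z": -0.62,"ax": 0,"ay": 0,"az": 0.23,"jaw": 1}]}}

```text
time: 1.35
tool_pos: [300.3, 399.9, 350.7]
tcp_rot: [3.142, -0.0, 2.503]
contact_force: [-0.7, 0.3, 0.5]
grip_width: 91.7
finger_force: 0.0
```

{"op": "send_rows", "data": {"rows": [{"x": -0.2,"y": -0.08,"z": -0.05,"ax": 0,"ay": 0,"az": 0.1,"jaw": 1},{"x": -0.45,"y": -0.19,"z": -0.12,"ax": 0,"ay": 0,"az": 0.2,"jaw": 1},{"x": -0.7,"y": -0.3,"z": -0.2,"ax": 0,"ay": 0,"az": 0.3,"jaw": 1},{"x": -0.91,"y": -0.38,"z": -0.25,"ax": 0,"ay": 0,"az": 0.38,"jaw": 1},{"x": -0.91,"y": -0.38,"z": -0.25,"ax": 0,"ay": 0,"az": 0.38,"jaw": 1},{"x": -0.91,"y": -0.38,"z": -0.25,"ax": 0,"ay": 0,"az": 0.38,"jaw": 1},{"x": -0.91,"y": -0.38,"z": -0.25,"ax": 0,"ay": 0,"az": 0.38,"jaw": 1},{"x": -0.91,"y": -0.38,"z": -0.25,"ax": 0,"ay": 0,"az": 0.38,"jaw": 1},{"x": -0.91,"y": -0.38,"z": -0.25,"ax": 0,"ay": 0,"az": 0.38,"jaw": 1},{"x": -0.91,"y": -0.38,"z": -0.25,"ax": 0,"ay": 0,"az": 0.38,"jaw": 1}]}}

```text
time: 2.6
tool_pos: [401.0, 230.6, 400.7]
tcp_rot: [3.142, -0.0, 2.106]
contact_force: [0.9, 0.3, -0.1]
grip_width: 91.5
finger_force: 0.0
```

{"op": "send_rows", "data": {"rows": [{"x": -0.2,"y": -0.08,"z": 0,"ax": 0,"ay": 0,"az": 0.07,"jaw": 1},{"x": -0.42,"y": -0.19,"z": 0,"ax": 0,"ay": 0,"az": 0.14,"jaw": 1},{"x": -0.65,"y": -0.3,"z": 0,"ax": 0,"ay": 0,"az": 0.21,"jaw": 1},{"x": -0.87,"y": -0.39,"z": 0,"ax": 0,"ay": 0,"az": 0.29,"jaw": 1},{"x": -0.87,"y": -0.39,"z": 0,"ax": 0,"ay": 0,"az": 0.29,"jaw": 1},{"x": -0.87,"y": -0.39,"z": 0,"ax": 0,"ay": 0,"az": 0.29,"jaw": 1},{"x": -0.87,"y": -0.39,"z": 0,"ax": 0,"ay": 0,"az": 0.29,"jaw": 1},{"x": -0.87,"y": -0.39,"z": 0,"ax": 0,"ay": 0,"az": 0.29,"jaw": 1},{"x": -0.87,"y": -0.39,"z": 0,"ax": 0,"ay": 0,"az": 0.29,"jaw": 1},{"x": -0.87,"y": -0.39,"z": 0,"ax": 0,"ay": 0,"az": 0.29,"jaw": 1}]}}

```text
time: 3.85
tool_pos: [422.6, 41.2, 400.7]
tcp_rot: [3.142, -0.0, 1.802]
contact_force: [0.6, 0.0, -0.2]
grip_width: 91.6
finger_force: 0.0
```

{"op": "send_rows", "data": {"rows": [{"x": -0.2,"y": 0,"z": 0,"ax": 0,"ay": 0,"az": 0.05,"jaw": 1},{"x": -0.45,"y": 0,"z": 0.1,"ax": 0,"ay": 0,"az": 0.1,"jaw": 1},{"x": -0.7,"y": 0,"z": 0.2,"ax": 0,"ay": 0,"az": 0.16,"jaw": 1},{"x": -0.92,"y": -0.01,"z": 0.35,"ax": 0,"ay": 0,"az": 0.22,"jaw": 1},{"x": -0.92,"y": -0.01,"z": 0.35,"ax": 0,"ay": 0,"az": 0.22,"jaw": 1},{"x": -0.92,"y": -0.01,"z": 0.35,"ax": 0,"ay": 0,"az": 0.22,"jaw": 1},{"x": -0.92,"y": -0.01,"z": 0.35,"ax": 0,"ay": 0,"az": 0.22,"jaw": 1},{"x": -0.92,"y": -0.01,"z": 0.35,"ax": 0,"ay": 0,"az": 0.22,"jaw": 1},{"x": -0.92,"y": -0.01,"z": 0.35,"ax": 0,"ay": 0,"az": 0.22,"jaw": 1},{"x": -0.92,"y": -0.01,"z": 0.35,"ax": 0,"ay": 0,"az": 0.22,"jaw": 1}]}}

```text
time: 5.1
tool_pos: [462.7, -138.4, 330.9]
tcp_rot: [3.141, 0.0, 1.571]
contact_force: [0.0, -0.1, -0.3]
grip_width: 91.8
finger_force: 0.0
```

{"op": "send_rows", "data": {"rows": [{"x": -0.1,"y": 0.14,"z": 0.16,"ax": 0,"ay": 0,"az": 0,"jaw": 1},{"x": -0.2,"y": 0.3,"z": 0.32,"ax": 0,"ay": 0,"az": 0,"jaw": 1},{"x": -0.3,"y": 0.42,"z": 0.5,"ax": 0,"ay": 0,"az": 0,"jaw": 1},{"x": -0.375,"y": 0.56,"z": 0.65,"ax": 0,"ay": 0,"az": 0,"jaw": 1},{"x": -0.375,"y": 0.56,"z": 0.65,"ax": 0,"ay": 0,"az": 0,"jaw": 1},{"x": -0.375,"y": 0.56,"z": 0.65,"ax": 0,"ay": 0,"az": 0,"jaw": 1},{"x": -0.375,"y": 0.56,"z": 0.65,"ax": 0,"ay": 0,"az": 0,"jaw": 1},{"x": -0.375,"y": 0.56,"z": 0.65,"ax": 0,"ay": 0,"az": 0,"jaw": 1},{"x": -0.375,"y": 0.56,"z": 0.65,"ax": 0,"ay": 0,"az": 0,"jaw": 1},{"x": -0.375,"y": 0.56,"z": 0.65,"ax": 0,"ay": 0,"az": 0,"jaw": 1}]}}

```text
time: 6.35
tool_pos: [574.7, -213.6, 201.1]
tcp_rot: [3.141, 0.0, 1.571]
contact_force: [0.1, -0.2, 0.3]
grip_width: 92.0
finger_force: 0.0
```

```bash
python3 - <<'E'
from h import *
o=bot.get_obs();print(o["time"],o["tool_pos"],o["tcp_rot"],o["joint_positions"])
p,d=bot.capture("wrist");cv2.imwrite("pics/w1.png",p[...,::-1])
E
```

```text
6.35 [ 574.71081242 -213.61894407  201.06757707] [3.14107489e+00 1.58495325e-04 1.57097278e+00] [-4.80856280e-01  5.23657107e-01  1.30599504e+00  1.02484226e-04
  1.31140817e+00 -4.81059037e-01]
```

View pics/w1.png

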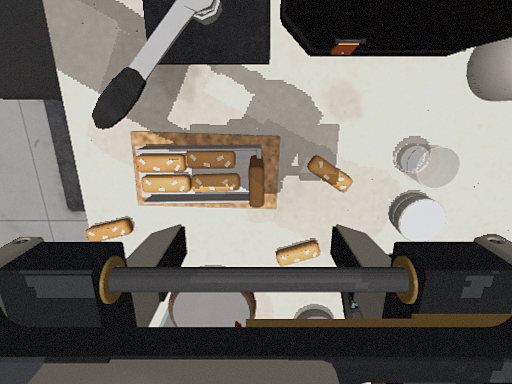

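```bash
python3 - <<'E'
from h import *
np.set_printoptions(precision=1,suppress=True)
T=wristT()
for n,u,v,z in[("griptop",257,182,86),("tray corner bl",141,207,35),("tray tl",141,148,35),("floor front mid",138,177,7),("matTL",132,132,4),("matBR",277,208,4),("sA",330,174,18),("sB",298,252,18),("sC",110,230,18)]:
    print(n,ray("wrist",u,v,z,T=T))
E
```

```text
griptop [ 573.9 -207.    86. ]
tray corner bl [ 429.5 -253.6   35. ]
tray tl [ 438.9 -180.3   35. ]
floor front mid [ 418.3 -222.4    7. ]
matTL [ 417.1 -165.     4. ]
matBR [ 600.9 -266.9    4. ]
sA [ 665.7 -215.6   18. ]
sB [ 630.2 -326.5   18. ]
sC [ 376.  -293.1   18. ]
```

{"op": "send_rows", "data": {"rows": [{"x": 0,"y": 0,"z": 0.15,"ax": 0,"ay": 0,"az": 0.02,"jaw": 1},{"x": 0,"y": 0,"z": 0.3,"ax": 0,"ay": 0,"az": 0.02,"jaw": 1},{"x": 0,"y": 0,"z": 0.45,"ax": 0,"ay": 0,"az": 0.02,"jaw": 1},{"x": 0,"y": 0,"z": 0.55,"ax": 0,"ay": 0,"az": 0.02,"jaw": 1},{"x": 0,"y": 0,"z": 0.65,"ax": 0,"ay": 0,"az": 0.02,"jaw": 1},{"x": 0,"y": 0,"z": 0.7,"ax": 0,"ay": 0,"az": 0.02,"jaw": 1},{"x": 0,"y": 0,"z": 0.745,"ax": 0,"ay": 0,"az": 0.02,"jaw": 1},{"x": 0,"y": 0,"z": 0.745,"ax": 0,"ay": 0,"az": 0.02,"jaw": 1},{"x": 0,"y": 0,"z": 0.745,"ax": 0,"ay": 0,"az": 0.02,"jaw": -0.2},{"x": 0,"y": 0,"z": 0.745,"ax": 0,"ay": 0,"az": 0.02,"jaw": -0.5}]}}

```text
time: 7.65
tool_pos: [575.1, -213.8, 52.3]
tcp_rot: [3.141, 0.0, 1.55]
contact_force: [0.3, 0.3, 0.5]
grip_width: 76.5
finger_force: 0.0
```

{"op": "send_rows", "data": {"rows": [{"x": 0,"y": 0,"z": 0,"ax": 0,"ay": 0,"az": 0,"jaw": -0.6},{"x": 0,"y": 0,"z": 0,"ax": 0,"ay": 0,"az": 0,"jaw": -0.7},{"x": 0,"y": 0,"z": 0,"ax": 0,"ay": 0,"az": 0,"jaw": -1},{"x": 0,"y": 0,"z": 0,"ax": 0,"ay": 0,"az": 0,"jaw": -1},{"x": 0,"y": 0,"z": 0,"ax": 0,"ay": 0,"az": 0,"jaw": -1},{"x": 0,"y": 0,"z": 0,"ax": 0,"ay": 0,"az": 0,"jaw": -1},{"x": 0,"y": 0,"z": 0,"ax": 0,"ay": 0,"az": 0,"jaw": -1},{"x": 0,"y": 0,"z": 0,"ax": 0,"ay": 0,"az": 0,"jaw": -1},{"x": 0,"y": 0,"z": 0,"ax": 0,"ay": 0,"az": 0,"jaw": -1},{"x": 0,"y": 0,"z": 0,"ax": 0,"ay": 0,"az": 0,"jaw": -1}]}}

```text
time: 8.9
tool_pos: [574.6, -213.6, 51.6]
tcp_rot: [-3.141, -0.0, 1.55]
contact_force: [-2.7, 0.6, 0.4]
grip_width: 15.9
finger_force: 29.9
```

```bash
python3 - <<'E'
from h import *
np.set_printoptions(precision=3,suppress=True)
print(ray("top",344.75,209.75,10),ray("top",350.25,204.75,120))
J=np.array([492,-414]); r=J/np.linalg.norm(J)   # radial
ang=np.arctan2(r[1],r[0]); yaw=ang+np.pi/2-0.02
def pourpose(th,off,zs):   # spout at off outward of mouth centre, height zs
    tr=np.array([-np.cos(ang),-np.sin(ang)]) # tray x dir
    c,s=np.cos(th),np.sin(th); dx=-152; dz=66-19+0
    h=dx*c+dz*s; v=-dx*s+dz*c
    xy=J+r*off+tr*h
    return xy,zs+v
from math import pi
yaw=ang+pi/2
seq=[]
for th,off,zs in[(0,35,190),(0,35,190),(20,30,180),(35,28,175),(50,26,172),(62,26,172)]:
    xy,z=pourpose(np.radians(th),off,zs); seq.append((xy,z,th)); print(th,xy,z)
A=pose(575,-213.7,52,1.55)
P0=pose(575,-213.7,240,1.55);x,z,_=seq[0]
P1=pose(590,-300,260,1.1); P2=pose(x[0],x[1],z,yaw)
# tilt sign: tool y dir world at yaw; want tool z to tilt outward (radial +)
for sgn in(1,-1): print(sgn,pose(0,0,0,yaw,sgn*.5)[:3,2],r)
print(yaw);plan(P0,P1,P2,A=A)
E
```

```text
[ 500.436 -428.027   10.   ] [ 501.68  -425.809  120.   ]
0 [ 635.084 -534.4  ] 237.0
0 [ 635.084 -534.4  ] 237.0
20 [ 611.944 -514.929] 276.1526149624393
35 [ 588.067 -494.837] 300.6837644069416
50 [ 559.104 -470.465] 318.649773009352
62 [ 534.742 -449.966] 328.2731975654938
1 [-0.367  0.309 -0.878] [ 0.765 -0.644]
-1 [ 0.367 -0.309 -0.878] [ 0.765 -0.644]
0.871279114458433
[ 0.    0.   -0.94  0.    0.   -0.  ]
[-0.43   0.084 -0.1    0.    -0.     0.43 ]
[-0.942  0.733  0.115 -0.    -0.     0.218]
```

```bash
cat >> h.py <<'E'
J=np.array([501.,-427.])
def pour(th,off,zs,sag=0):
    r=J/np.linalg.norm(J); ang=np.arctan2(r[1],r[0]); th=np.radians(th)
    c,s=np.cos(th+sag),np.sin(th+sag); h=-152*c+66*s; v=152*s+66*c   # grasp point rel spout
    t=th; hz=h-19*np.sin(t); vz=v-19*np.cos(t)
    xy=J+r*off-r*hz
    return pose(xy[0],xy[1],zs+vz,ang+np.pi/2,-t)
E
python3 - <<'E'
from h import *
np.set_printoptions(precision=3,suppress=True)
A=pose(575,-213.7,52,1.55);P0=pose(575,-213.7,240,1.55);P1=pose(600,-330,250,1.15)
S=[pour(0,-60,195),pour(20,20,185),pour(35,26,176),pour(50,26,172),pour(62,26,172)]
for s in S: print(s[:3,3],np.hypot(*s[:2,3]))
plan(P0,P1,S[0],A=A);print();path(*S[1:],A=S[0]);print();path(*S[2:],A=S[1])
E
```

```text
[ 571.019 -486.677  242.   ] 750.2780567510966
[ 612.694 -522.197  281.153] 805.0363883742483
[ 595.033 -507.144  301.684] 781.8310749745242
[ 567.746 -483.887  318.65 ] 745.9776845968586
[ 543.515 -463.235  328.273] 714.1391974301825
[ 0.    0.   -0.94  0.    0.   -0.  ]
[-0.579  0.137 -0.05   0.    -0.     0.382]
[-0.774  0.188  0.04  -0.    -0.     0.272]

[-0.     0.274 -0.196 -0.333 -0.     0.   ]
[-0.     0.158 -0.298 -0.583 -0.     0.   ]
[-0.    -0.022 -0.383 -0.833 -0.     0.   ]
[-0.    -0.181 -0.431 -1.033 -0.     0.   ]

[-0.    -0.074 -0.136 -0.25   0.    -0.   ]
[-0.    -0.213 -0.277 -0.5    0.    -0.   ]
[-0.    -0.346 -0.377 -0.7    0.     0.   ]
```

{"op": "send_rows", "data": {"rows": [{"x": 0,"y": 0,"z": -0.05,"ax": 0,"ay": 0,"az": 0,"jaw": -1},{"x": 0,"y": 0,"z": -0.12,"ax": 0,"ay": 0,"az": 0,"jaw": -1},{"x": 0,"y": 0,"z": -0.22,"ax": 0,"ay": 0,"az": 0,"jaw": -1},{"x": 0,"y": 0,"z": -0.34,"ax": 0,"ay": 0,"az": 0,"jaw": -1},{"x": 0,"y": 0,"z": -0.46,"ax": 0,"ay": 0,"az": 0,"jaw": -1},{"x": 0,"y": 0,"z": -0.58,"ax": 0,"ay": 0,"az": 0,"jaw": -1},{"x": 0,"y": 0,"z": -0.7,"ax": 0,"ay": 0,"az": 0,"jaw": -1},{"x": 0,"y": 0,"z": -0.82,"ax": 0,"ay": 0,"az": 0,"jaw": -1},{"x": 0,"y": 0,"z": -0.9,"ax": 0,"ay": 0,"az": 0,"jaw": -1},{"x": 0,"y": 0,"z": -0.94,"ax": 0,"ay": 0,"az": 0,"jaw": -1}]}}

```text
time: 10.15
tool_pos: [575.0, -213.7, 241.0]
tcp_rot: [3.14, 0.001, 1.55]
contact_force: [-0.3, -1.3, -3.5]
grip_width: 15.6
finger_force: 29.9
```

{"op": "send_rows", "data": {"rows": [{"x": -0.05,"y": 0.01,"z": 0,"ax": 0,"ay": 0,"az": 0.04,"jaw": -1},{"x": -0.12,"y": 0.03,"z": -0.01,"ax": 0,"ay": 0,"az": 0.08,"jaw": -1},{"x": -0.19,"y": 0.04,"z": -0.02,"ax": 0,"ay": 0,"az": 0.12,"jaw": -1},{"x": -0.26,"y": 0.06,"z": -0.02,"ax": 0,"ay": 0,"az": 0.17,"jaw": -1},{"x": -0.33,"y": 0.08,"z": -0.03,"ax": 0,"ay": 0,"az": 0.22,"jaw": -1},{"x": -0.4,"y": 0.1,"z": -0.04,"ax": 0,"ay": 0,"az": 0.26,"jaw": -1},{"x": -0.46,"y": 0.11,"z": -0.05,"ax": 0,"ay": 0,"az": 0.3,"jaw": -1},{"x": -0.52,"y": 0.12,"z": -0.05,"ax": 0,"ay": 0,"az": 0.34,"jaw": -1},{"x": -0.56,"y": 0.13,"z": -0.05,"ax": 0,"ay": 0,"az": 0.37,"jaw": -1},{"x": -0.58,"y": 0.14,"z": -0.05,"ax": 0,"ay": 0,"az": 0.38,"jaw": -1}]}}

```text
time: 11.4
tool_pos: [600.4, -330.7, 249.5]
tcp_rot: [-3.141, -0.0, 1.151]
contact_force: [-0.1, 0.2, -3.2]
grip_width: 16.2
finger_force: 29.9
```

{"op": "send_rows", "data": {"rows": [{"x": -0.05,"y": 0.01,"z": 0,"ax": 0,"ay": 0,"az": 0.02,"jaw": -1},{"x": -0.14,"y": 0.03,"z": 0,"ax": 0,"ay": 0,"az": 0.05,"jaw": -1},{"x": -0.24,"y": 0.06,"z": 0.01,"ax": 0,"ay": 0,"az": 0.08,"jaw": -1},{"x": -0.34,"y": 0.08,"z": 0.02,"ax": 0,"ay": 0,"az": 0.12,"jaw": -1},{"x": -0.44,"y": 0.11,"z": 0.02,"ax": 0,"ay": 0,"az": 0.16,"jaw": -1},{"x": -0.54,"y": 0.13,"z": 0.03,"ax": 0,"ay": 0,"az": 0.19,"jaw": -1},{"x": -0.63,"y": 0.15,"z": 0.03,"ax": 0,"ay": 0,"az": 0.22,"jaw": -1},{"x": -0.7,"y": 0.17,"z": 0.04,"ax": 0,"ay": 0,"az": 0.25,"jaw": -1},{"x": -0.75,"y": 0.18,"z": 0.04,"ax": 0,"ay": 0,"az": 0.27,"jaw": -1},{"x": -0.77,"y": 0.19,"z": 0.04,"ax": 0,"ay": 0,"az": 0.27,"jaw": -1}]}}

```text
time: 12.65
tool_pos: [572.2, -487.0, 241.5]
tcp_rot: [-3.141, -0.0, 0.869]
contact_force: [0.3, 0.9, -3.0]
grip_width: 16.0
finger_force: 29.9
```

```bash
python3 - <<'E'
from h import *
np.set_printoptions(precision=3,suppress=True)
o=bot.get_obs();print(o["time"],o["tool_pos"],o["tcp_rot"],o["joint_positions"],o["moment"])
p,d=bot.capture("wrist");q,e=bot.capture("top")
a=cv2.resize(q[80:300,200:480],(560,440),interpolation=cv2.INTER_CUBIC)
c=np.zeros((600,800,3),np.uint8); cv2.imwrite("pics/t2.png",a[...,::-1]); cv2.imwrite("pics/w2.png",p[...,::-1])
E
```

```text
12.65 [ 572.177 -487.019  241.521] [-3.141 -0.     0.869] [-0.807  0.806  0.678  0.     1.657 -0.105] [-0.235 -0.019 -0.001]
```

View pics/w2.png

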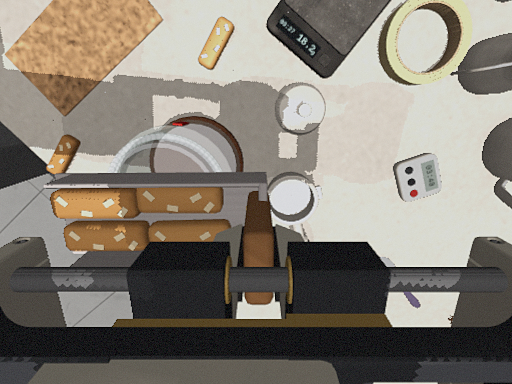

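```bash
python3 - <<'E'
from h import *
from scipy.optimize import least_squares
np.set_printoptions(precision=1,suppress=True)
T=wristT()
q=np.array([ray("wrist",u,v,14,T=T)[:2] for u,v in[(190,115),(215,123),(235,142),(243,163)]])
s=least_squares(lambda c:np.hypot(*(q-c).T)-67,[501,-427]);print(s.x,s.fun)
q=np.array([ray("wrist",u,v,150,T=T)[:2] for u,v in[(113,167),(125,147),(150,130),(172,124)]])
for R in(50,58): s=least_squares(lambda c:np.hypot(*(q-c).T)-R,[501,-427]);print(R,s.x,s.fun)
E
```

```text
[ 503.9 -428.8] [ 1.3 -1.1 -0.8  1.3]
50 [ 518.5 -422.6] [ 2.  -1.6 -1.8  2.2]
58 [ 517.5 -431.6] [ 1.1 -0.8 -1.1  1.3]
```

View pics/t2.png

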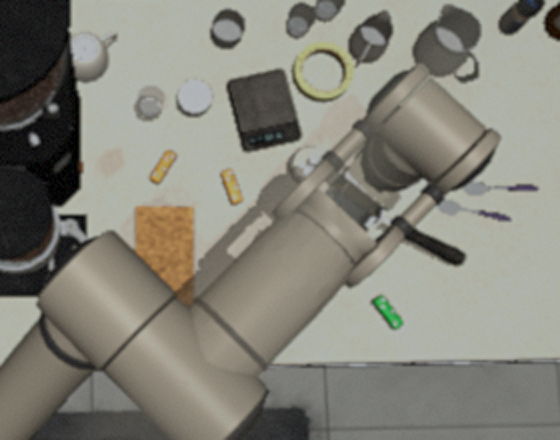

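{"op": "send_rows", "data": {"rows": [{"x": 0,"y": 0.04,"z": -0.04,"ax": -0.05,"ay": 0,"az": 0,"jaw": -1},{"x": 0,"y": 0.1,"z": -0.08,"ax": -0.12,"ay": 0,"az": 0,"jaw": -1},{"x": 0,"y": 0.17,"z": -0.12,"ax": -0.19,"ay": 0,"az": 0,"jaw": -1},{"x": 0,"y": 0.23,"z": -0.16,"ax": -0.26,"ay": 0,"az": 0,"jaw": -1},{"x": 0,"y": 0.274,"z": -0.2,"ax": -0.33,"ay": 0,"az": 0,"jaw": -1},{"x": 0,"y": 0.274,"z": -0.2,"ax": -0.33,"ay": 0,"az": 0,"jaw": -1},{"x": 0,"y": 0.274,"z": -0.2,"ax": -0.33,"ay": 0,"az": 0,"jaw": -1},{"x": 0,"y": 0.274,"z": -0.2,"ax": -0.33,"ay": 0,"az": 0,"jaw": -1},{"x": 0,"y": 0.274,"z": -0.2,"ax": -0.33,"ay": 0,"az": 0,"jaw": -1},{"x": 0,"y": 0.274,"z": -0.2,"ax": -0.33,"ay": 0,"az": 0,"jaw": -1}]}}

```text
time: 14.0
tool_pos: [614.3, -521.8, 281.4]
tcp_rot: [2.797, -0.0, 0.869]
contact_force: [0.6, 1.2, -2.9]
grip_width: 16.0
finger_force: 29.9
```

```bash
python3 - <<'E'
from h import *
np.set_printoptions(precision=3,suppress=True)
o=bot.get_obs();print(o["time"],o["tool_pos"],o["tcp_rot"],o["joint_positions"],o["moment"])
print(pour(20,20,185)[:3,3])
p,d=bot.capture("wrist");cv2.imwrite("pics/w3.png",p[...,::-1])
path(pour(20,20,185),pour(28,26,178),pour(35,26,176),pour(42,26,173),pour(50,26,172),pour(62,26,172))
E
```

```text
14.0 [ 614.272 -521.781  281.363] [ 2.797 -0.     0.869] [-0.814  0.669  0.883  0.04   1.247 -0.119] [0.101 0.353 0.061]
[ 612.694 -522.197  281.153]
[-0.007 -0.005 -0.    -0.004 -0.002  0.004]
[-0.007 -0.029 -0.06  -0.137 -0.002  0.004]
[-0.006 -0.079 -0.136 -0.254 -0.002  0.004]
[-0.006 -0.141 -0.201 -0.37  -0.002  0.004]
[-0.005 -0.219 -0.277 -0.504 -0.003  0.003]
[-0.005 -0.353 -0.376 -0.704 -0.003  0.003]
```

View pics/w3.png

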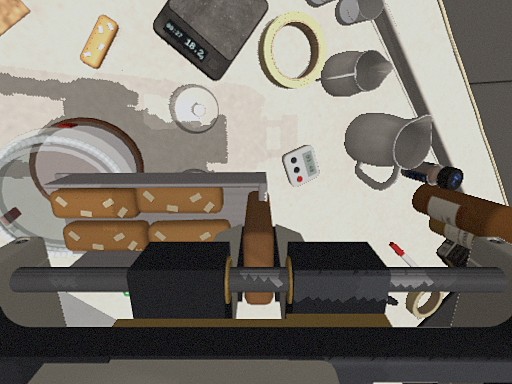

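```bash
python3 - <<'E'
from h import *
np.set_printoptions(precision=0,suppress=True)
T=np.linalg.inv(wristT());m=bot.camera_model("wrist");f=K(m)
for R,z in((50,155),(58,150),(63,120),(67,14)):
    a=np.radians(np.arange(0,360,45));q=np.c_[503+R*np.cos(a),-428+R*np.sin(a),0*a+z,0*a+1]@T.T
    print(R,z,(q[:,:2]/q[:,2:3]*f+[m["cx"],m["cy"]]).tolist().__repr__()[:0],np.round(q[:,:2]/q[:,2:3]*f+[m["cx"],m["cy"]]).astype(int).tolist())
A=cur();s=(A@np.array([0,0,0,1]))
# spout in tool coords: tray x=-tool y? grasp pt z=-19
for sg in(1,-1):
    q=A@np.array([0,sg*152,-19+66,1]);print(sg,q[:3])
E
```

```text
50 155  [[95, 164], [45, 146], [-7, 163], [-22, 206], [8, 244], [59, 255], [101, 238], [116, 202]]
58 150  [[103, 157], [45, 135], [-14, 155], [-31, 204], [4, 248], [62, 260], [109, 240], [126, 200]]
63 120  [[112, 148], [56, 127], [-1, 145], [-18, 194], [15, 237], [71, 250], [117, 231], [134, 191]]
67 14  [[125, 135], [82, 117], [39, 131], [25, 169], [49, 204], [91, 216], [128, 202], [142, 170]]
1 [ 736. -624.  289.]
-1 [ 517. -440.  186.]
```

{"op": "send_rows", "data": {"rows": [{"x": 0,"y": -0.03,"z": -0.06,"ax": -0.14,"ay": 0,"az": 0,"jaw": -1},{"x": 0,"y": -0.05,"z": -0.1,"ax": -0.2,"ay": 0,"az": 0,"jaw": -1},{"x": 0,"y": -0.08,"z": -0.136,"ax": -0.255,"ay": 0,"az": 0,"jaw": -1},{"x": 0,"y": -0.11,"z": -0.17,"ax": -0.31,"ay": 0,"az": 0,"jaw": -1},{"x": 0,"y": -0.14,"z": -0.2,"ax": -0.37,"ay": 0,"az": 0,"jaw": -1},{"x": 0,"y": -0.14,"z": -0.2,"ax": -0.37,"ay": 0,"az": 0,"jaw": -1},{"x": 0,"y": -0.14,"z": -0.2,"ax": -0.37,"ay": 0,"az": 0,"jaw": -1},{"x": 0,"y": -0.18,"z": -0.24,"ax": -0.44,"ay": 0,"az": 0,"jaw": -1},{"x": 0,"y": -0.22,"z": -0.277,"ax": -0.5,"ay": 0,"az": 0,"jaw": -1},{"x": 0,"y": -0.22,"z": -0.277,"ax": -0.5,"ay": 0,"az": 0,"jaw": -1}]}}

```text
time: 15.3
tool_pos: [568.1, -482.6, 318.4]
tcp_rot: [2.274, -0.001, 0.869]
contact_force: [-0.5, 0.3, -1.3]
grip_width: 15.6
finger_force: 29.9
```

```bash
python3 - <<'E'
from h import *
np.set_printoptions(precision=3,suppress=True)
o=bot.get_obs();print(o["time"],o["tool_pos"],o["tcp_rot"],o["contact_force"],o["moment"])
p,d=bot.capture("wrist");cv2.imwrite("pics/w4.png",p[...,::-1])
path(pour(50,26,172),pour(62,26,174))
E
```

```text
15.3 [ 568.139 -482.605  318.416] [ 2.274 -0.001  0.869] [-0.503  0.266 -1.313] [0.392 0.684 0.029]
[-0.006 -0.003  0.001 -0.004 -0.004  0.002]
[-0.005 -0.061 -0.159 -0.204 -0.004  0.002]
```

View pics/w4.png

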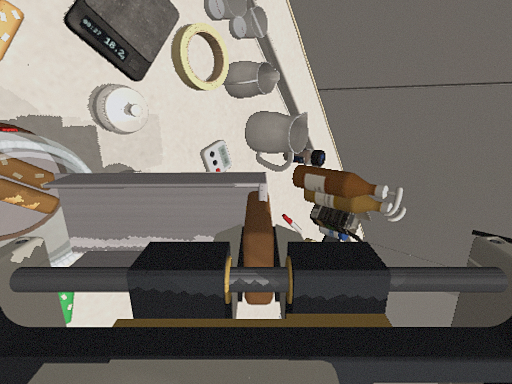

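```bash
python3 - <<'E'
from h import *
np.set_printoptions(precision=3,suppress=True)
A=cur();path(pour(50,26,215),pour(25,10,230),pour(0,-60,230))
P1=pose(600,-330,250,1.15);P0=pose(575,-213.7,200,1.55);D=pose(575,-213.7,54,1.55)
plan(P1,P0,D,A=pour(0,-60,230))
E
```

```text
[-0.006  0.161 -0.138 -0.004 -0.004  0.002]
[-0.006  0.197  0.095  0.412 -0.003  0.003]
[-0.006 -0.148  0.152  0.829 -0.002  0.004]
[ 0.69  -0.398  0.135  0.     0.    -0.272]
[ 0.48  -0.352  0.25  -0.     0.    -0.382]
[ 0.    0.    0.73  0.    0.   -0.  ]
```

{"op": "send_rows", "data": {"rows": [{"x": 0,"y": 0.06,"z": -0.05,"ax": 0,"ay": 0,"az": 0,"jaw": -1},{"x": 0,"y": 0.12,"z": -0.1,"ax": 0,"ay": 0,"az": 0,"jaw": -1},{"x": 0,"y": 0.16,"z": -0.13,"ax": 0.05,"ay": 0,"az": 0,"jaw": -1},{"x": 0,"y": 0.18,"z": -0.02,"ax": 0.2,"ay": 0,"az": 0,"jaw": -1},{"x": 0,"y": 0.2,"z": 0.05,"ax": 0.33,"ay": 0,"az": 0,"jaw": -1},{"x": 0,"y": 0.15,"z": 0.1,"ax": 0.46,"ay": 0,"az": 0,"jaw": -1},{"x": 0,"y": 0.06,"z": 0.12,"ax": 0.6,"ay": 0,"az": 0,"jaw": -1},{"x": 0,"y": -0.04,"z": 0.14,"ax": 0.72,"ay": 0,"az": 0,"jaw": -1},{"x": 0,"y": -0.15,"z": 0.15,"ax": 0.83,"ay": 0,"az": 0,"jaw": -1},{"x": 0,"y": -0.15,"z": 0.15,"ax": 0.83,"ay": 0,"az": 0,"jaw": -1}]}}

```text
time: 16.6
tool_pos: [571.5, -486.4, 274.4]
tcp_rot: [-3.14, 0.001, 0.867]
contact_force: [0.1, -0.1, -2.4]
grip_width: 15.8
finger_force: 29.9
```

{"op": "send_rows", "data": {"rows": [{"x": 0.1,"y": -0.06,"z": 0.02,"ax": 0,"ay": 0,"az": -0.04,"jaw": -1},{"x": 0.22,"y": -0.13,"z": 0.04,"ax": 0,"ay": 0,"az": -0.08,"jaw": -1},{"x": 0.34,"y": -0.2,"z": 0.06,"ax": 0,"ay": 0,"az": -0.13,"jaw": -1},{"x": 0.46,"y": -0.27,"z": 0.09,"ax": 0,"ay": 0,"az": -0.18,"jaw": -1},{"x": 0.58,"y": -0.34,"z": 0.11,"ax": 0,"ay": 0,"az": -0.23,"jaw": -1},{"x": 0.69,"y": -0.4,"z": 0.135,"ax": 0,"ay": 0,"az": -0.27,"jaw": -1},{"x": 0.69,"y": -0.4,"z": 0.135,"ax": 0,"ay": 0,"az": -0.27,"jaw": -1},{"x": 0.69,"y": -0.4,"z": 0.135,"ax": 0,"ay": 0,"az": -0.27,"jaw": -1},{"x": 0.69,"y": -0.4,"z": 0.135,"ax": 0,"ay": 0,"az": -0.27,"jaw": -1},{"x": 0.69,"y": -0.4,"z": 0.135,"ax": 0,"ay": 0,"az": -0.27,"jaw": -1}]}}

```text
time: 17.85
tool_pos: [598.8, -329.1, 249.7]
tcp_rot: [3.141, 0.0, 1.151]
contact_force: [0.2, -1.3, -3.0]
grip_width: 15.7
finger_force: 29.9
```

{"op": "send_rows", "data": {"rows": [{"x": 0.08,"y": -0.06,"z": 0.04,"ax": 0,"ay": 0,"az": -0.06,"jaw": -1},{"x": 0.16,"y": -0.12,"z": 0.08,"ax": 0,"ay": 0,"az": -0.13,"jaw": -1},{"x": 0.24,"y": -0.18,"z": 0.12,"ax": 0,"ay": 0,"az": -0.2,"jaw": -1},{"x": 0.34,"y": -0.25,"z": 0.17,"ax": 0,"ay": 0,"az": -0.27,"jaw": -1},{"x": 0.42,"y": -0.31,"z": 0.21,"ax": 0,"ay": 0,"az": -0.33,"jaw": -1},{"x": 0.48,"y": -0.35,"z": 0.25,"ax": 0,"ay": 0,"az": -0.38,"jaw": -1},{"x": 0.48,"y": -0.35,"z": 0.25,"ax": 0,"ay": 0,"az": -0.38,"jaw": -1},{"x": 0.48,"y": -0.35,"z": 0.25,"ax": 0,"ay": 0,"az": -0.38,"jaw": -1},{"x": 0.48,"y": -0.35,"z": 0.25,"ax": 0,"ay": 0,"az": -0.38,"jaw": -1},{"x": 0.48,"y": -0.35,"z": 0.25,"ax": 0,"ay": 0,"az": -0.38,"jaw": -1}]}}

```text
time: 19.1
tool_pos: [574.2, -212.6, 199.8]
tcp_rot: [3.141, 0.0, 1.549]
contact_force: [-0.1, 0.2, -2.0]
grip_width: 16.1
finger_force: 29.9
```

```bash
python3 - <<'E'
from h import *
np.set_printoptions(precision=3,suppress=True)
o=bot.get_obs();print(o["time"],o["tool_pos"],o["tcp_rot"],o["contact_force"])
plan(pose(575,-213.7,54,1.55))
p,d=bot.capture("top");a=cv2.resize(p[80:300,200:480],(560,440),interpolation=cv2.INTER_CUBIC);cv2.imwrite("pics/t3.png",a[...,::-1])
E
```

```text
19.1 [ 574.165 -212.571  199.791] [3.141 0.    1.549] [-0.073  0.192 -2.019]
[-0.005  0.004  0.729  0.     0.    -0.001]
```

View pics/t3.png

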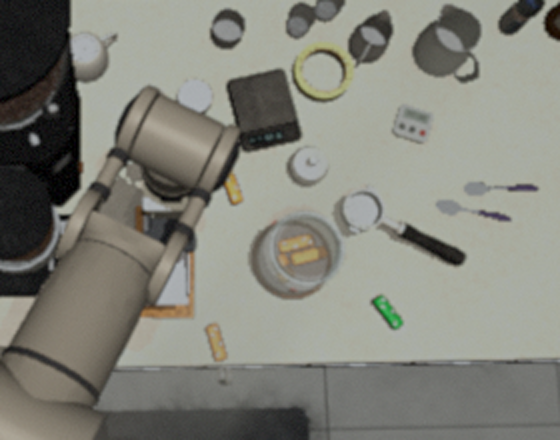

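{"op": "send_rows", "data": {"rows": [{"x": 0,"y": 0,"z": 0.15,"ax": 0,"ay": 0,"az": 0,"jaw": -1},{"x": 0,"y": 0,"z": 0.3,"ax": 0,"ay": 0,"az": 0,"jaw": -1},{"x": 0,"y": 0,"z": 0.45,"ax": 0,"ay": 0,"az": 0,"jaw": -1},{"x": 0,"y": 0,"z": 0.57,"ax": 0,"ay": 0,"az": 0,"jaw": -1},{"x": 0,"y": 0,"z": 0.66,"ax": 0,"ay": 0,"az": 0,"jaw": -1},{"x": 0,"y": 0,"z": 0.7,"ax": 0,"ay": 0,"az": 0,"jaw": -1},{"x": 0,"y": 0,"z": 0.72,"ax": 0,"ay": 0,"az": 0,"jaw": -1},{"x": 0,"y": 0,"z": 0.735,"ax": 0,"ay": 0,"az": 0,"jaw": -1},{"x": 0,"y": 0,"z": 0.74,"ax": 0,"ay": 0,"az": 0,"jaw": -1},{"x": 0,"y": 0,"z": 0.74,"ax": 0,"ay": 0,"az": 0,"jaw": -1}]}}

```text
time: 20.4
tool_pos: [574.2, -212.0, 52.0]
tcp_rot: [3.141, 0.0, 1.55]
contact_force: [-0.7, -0.2, -2.8]
grip_width: 15.9
finger_force: 29.9
```

{"op": "send_rows", "data": {"rows": [{"x": 0,"y": 0,"z": 0,"ax": 0,"ay": 0,"az": 0,"jaw": -0.5},{"x": 0,"y": 0,"z": 0,"ax": 0,"ay": 0,"az": 0,"jaw": 0},{"x": 0,"y": 0,"z": 0,"ax": 0,"ay": 0,"az": 0,"jaw": 0},{"x": 0,"y": 0,"z": 0,"ax": 0,"ay": 0,"az": 0,"jaw": 0},{"x": 0,"y": 0,"z": -0.1,"ax": 0,"ay": 0,"az": 0,"jaw": 0},{"x": 0,"y": 0,"z": -0.25,"ax": 0,"ay": 0,"az": 0,"jaw": 0},{"x": 0,"y": 0,"z": -0.4,"ax": 0,"ay": 0,"az": 0,"jaw": 0},{"x": 0,"y": 0,"z": -0.5,"ax": 0,"ay": 0,"az": 0,"jaw": 0.2},{"x": 0,"y": 0,"z": -0.55,"ax": 0,"ay": 0,"az": 0,"jaw": 0.2},{"x": 0,"y": 0,"z": -0.55,"ax": 0,"ay": 0,"az": 0,"jaw": 0.2}]}}

```text
time: 21.65
tool_pos: [574.2, -212.0, 161.9]
tcp_rot: [3.141, 0.0, 1.55]
contact_force: [-1.2, 0.6, -0.1]
grip_width: 55.1
finger_force: 0.0
```

```bash
python3 - <<'E'
from h import *
np.set_printoptions(precision=3,suppress=True)
o=bot.get_obs();print(o["time"],o["tool_pos"],o["tcp_rot"],o["contact_force"])
T=wristT();p,d=bot.capture("wrist");cv2.imwrite("pics/w5.png",p[...,::-1])
P=depthpts("wrist",d,T);Q=depthpts("top",np.load("top0.npz")["d"])
for A in(P,Q):
    for x in range(600,800,20):
        g=(abs(A[...,0]-x)<10)&(A[...,2]>50)&(A[...,2]<350)&(A[...,1]<20)&(A[...,1]>-170);print(x,int(A[g][:,1].min(initial=99)),g.sum(),end="; ")
    print()
E
```

```text
21.65 [ 574.207 -212.044  161.921] [3.141 0.    1.55 ] [-1.233  0.565 -0.139]
600 -54 60; 620 -75 1088; 640 -86 1568; 660 -86 1203; 680 -78 1095; 700 -80 1131; 720 -80 951; 740 -80 627; 760 -80 305; 780 -80 125; 
600 -62 425; 620 -78 420; 640 -85 308; 660 -85 138; 680 -82 84; 700 -82 63; 720 -82 37; 740 -81 25; 760 -80 24; 780 -82 21;
```

View pics/w5.png

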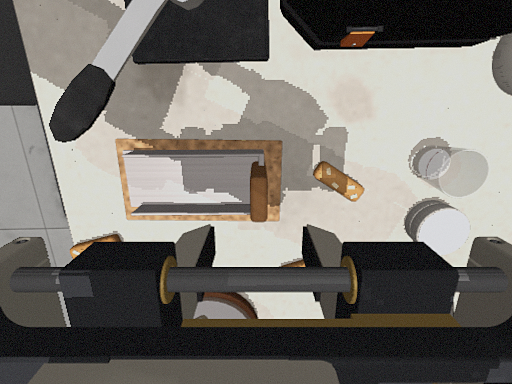

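```bash
python3 - <<'E'
from h import *
np.set_printoptions(precision=3,suppress=True)
T=wristT()
print(ray("wrist",338,182,14,T=T), ray("wrist",318,168,12,T=T)-ray("wrist",360,195,12,T=T))
Q=depthpts("top",np.load("top0.npz")["d"]);g=(Q[...,2]>400)&(Q[...,0]>500)&(Q[...,0]<900);print("hopper min",Q[g].min(0),Q[g].max(0))
a=pose(664,-218,110,2.5);b=pose(664,-218,5,2.5)
plan(a,b)
E
```

```text
[ 664.838 -216.121   14.   ] [-50.245  33.118   0.   ]
hopper min [ 500.201 -707.18   400.224] [899.968 484.684 627.03 ]
[-0.021  0.452  0.255 -0.    -0.001 -0.907]
[ 0.     0.     0.525  0.     0.    -0.   ]
```

{"op": "send_rows", "data": {"rows": [{"x": 0,"y": 0.1,"z": 0,"ax": 0,"ay": 0,"az": -0.12,"jaw": 0.3},{"x": 0,"y": 0.2,"z": 0,"ax": 0,"ay": 0,"az": -0.26,"jaw": 0.3},{"x": -0.01,"y": 0.3,"z": 0,"ax": 0,"ay": 0,"az": -0.4,"jaw": 0.3},{"x": -0.02,"y": 0.4,"z": 0.05,"ax": 0,"ay": 0,"az": -0.54,"jaw": 0.3},{"x": -0.02,"y": 0.45,"z": 0.1,"ax": 0,"ay": 0,"az": -0.68,"jaw": 0.3},{"x": -0.02,"y": 0.452,"z": 0.15,"ax": 0,"ay": 0,"az": -0.82,"jaw": 0.3},{"x": -0.02,"y": 0.452,"z": 0.2,"ax": 0,"ay": 0,"az": -0.93,"jaw": 0.3},{"x": -0.02,"y": 0.452,"z": 0.255,"ax": 0,"ay": 0,"az": -0.93,"jaw": 0.3},{"x": -0.02,"y": 0.452,"z": 0.255,"ax": 0,"ay": 0,"az": -0.93,"jaw": 0.3},{"x": -0.02,"y": 0.452,"z": 0.255,"ax": 0,"ay": 0,"az": -0.93,"jaw": 0.3}]}}

```text
time: 22.95
tool_pos: [664.4, -217.9, 110.7]
tcp_rot: [3.141, 0.0, 2.523]
contact_force: [-0.2, 0.3, 0.2]
grip_width: 59.6
finger_force: 0.0
```

{"op": "send_rows", "data": {"rows": [{"x": 0,"y": 0,"z": 0.15,"ax": 0,"ay": 0,"az": 0,"jaw": 0.3},{"x": 0,"y": 0,"z": 0.3,"ax": 0,"ay": 0,"az": 0,"jaw": 0.3},{"x": 0,"y": 0,"z": 0.4,"ax": 0,"ay": 0,"az": 0,"jaw": 0.3},{"x": 0,"y": 0,"z": 0.47,"ax": 0,"ay": 0,"az": 0,"jaw": 0.3},{"x": 0,"y": 0,"z": 0.51,"ax": 0,"ay": 0,"az": 0,"jaw": 0.3},{"x": 0,"y": 0,"z": 0.525,"ax": 0,"ay": 0,"az": 0,"jaw": 0.2},{"x": 0,"y": 0,"z": 0.525,"ax": 0,"ay": 0,"az": 0,"jaw": -0.1},{"x": 0,"y": 0,"z": 0.525,"ax": 0,"ay": 0,"az": 0,"jaw": -0.3},{"x": 0,"y": 0,"z": 0.525,"ax": 0,"ay": 0,"az": 0,"jaw": -0.6},{"x": 0,"y": 0,"z": 0.525,"ax": 0,"ay": 0,"az": 0,"jaw": -1}]}}

```text
time: 24.2
tool_pos: [664.5, -217.9, 6.0]
tcp_rot: [3.141, 0.0, 2.524]
contact_force: [-0.9, -0.1, 0.7]
grip_width: 21.6
finger_force: 29.9
```

{"op": "send_rows", "data": {"rows": [{"x": 0,"y": 0,"z": 0,"ax": 0,"ay": 0,"az": 0,"jaw": -1},{"x": 0,"y": 0,"z": 0,"ax": 0,"ay": 0,"az": 0,"jaw": -1},{"x": 0,"y": 0,"z": 0,"ax": 0,"ay": 0,"az": 0,"jaw": -1},{"x": 0,"y": 0,"z": -0.1,"ax": 0,"ay": 0,"az": 0,"jaw": -1},{"x": 0,"y": 0,"z": -0.3,"ax": 0,"ay": 0,"az": 0,"jaw": -1},{"x": 0,"y": 0,"z": -0.5,"ax": 0,"ay": 0,"az": 0,"jaw": -1},{"x": 0,"y": 0,"z": -0.7,"ax": 0,"ay": 0,"az": 0,"jaw": -1},{"x": 0,"y": 0,"z": -0.85,"ax": 0,"ay": 0,"az": 0,"jaw": -1},{"x": 0,"y": 0,"z": -0.95,"ax": 0,"ay": 0,"az": 0,"jaw": -1},{"x": 0,"y": 0,"z": -0.95,"ax": 0,"ay": 0,"az": 0,"jaw": -1}]}}

```text
time: 25.45
tool_pos: [665.1, -218.2, 198.7]
tcp_rot: [3.141, 0.005, 2.524]
contact_force: [-0.4, 0.1, -0.3]
grip_width: 21.3
finger_force: 29.9
```

```bash
python3 - <<'E'
from h import *
np.set_printoptions(precision=3,suppress=True)
o=bot.get_obs();print(o["time"],o["tool_pos"],o["tcp_rot"],o["joint_positions"])
J=(503,-428)
plan(pose(600,-330,200,1.7),pose(*J,185,1.0),pose(*J,145,1.0))
plan(pose(560,-380,180,.6),pose(628,-332,110,.28),pose(628,-332,5,.28),A=pose(*J,145,1.0))
E
```

```text
25.45 [ 665.129 -218.214  198.712] [3.141 0.005 2.524] [-0.426  0.694  1.006  0.     1.436 -1.38 ]
[-0.058 -0.644 -0.007  0.003  0.004  0.787]
[-0.423 -0.544  0.075 -0.    -0.     0.668]
[ 0.   0.   0.2  0.  -0.   0. ]
[ 0.356  0.11  -0.175  0.    -0.     0.382]
[ 0.416 -0.006  0.35  -0.    -0.     0.306]
[ 0.    -0.     0.525  0.     0.    -0.   ]
```

{"op": "send_rows", "data": {"rows": [{"x": -0.01,"y": -0.1,"z": 0,"ax": 0,"ay": 0,"az": 0.12,"jaw": -1},{"x": -0.02,"y": -0.25,"z": 0,"ax": 0,"ay": 0,"az": 0.26,"jaw": -1},{"x": -0.03,"y": -0.4,"z": 0,"ax": 0,"ay": 0,"az": 0.4,"jaw": -1},{"x": -0.05,"y": -0.55,"z": 0,"ax": 0,"ay": 0,"az": 0.54,"jaw": -1},{"x": -0.06,"y": -0.644,"z": 0,"ax": 0,"ay": 0,"az": 0.68,"jaw": -1},{"x": -0.06,"y": -0.644,"z": 0,"ax": 0,"ay": 0,"az": 0.787,"jaw": -1},{"x": -0.06,"y": -0.644,"z": 0,"ax": 0,"ay": 0,"az": 0.787,"jaw": -1},{"x": -0.06,"y": -0.644,"z": 0,"ax": 0,"ay": 0,"az": 0.787,"jaw": -1},{"x": -0.06,"y": -0.644,"z": 0,"ax": 0,"ay": 0,"az": 0.787,"jaw": -1},{"x": -0.06,"y": -0.644,"z": 0,"ax": 0,"ay": 0,"az": 0.787,"jaw": -1}]}}

```text
time: 26.7
tool_pos: [599.7, -329.6, 195.6]
tcp_rot: [3.142, -0.0, 1.701]
contact_force: [0.3, -0.9, -0.5]
grip_width: 21.5
finger_force: 29.9
```

{"op": "send_rows", "data": {"rows": [{"x": -0.1,"y": -0.13,"z": 0,"ax": 0,"ay": 0,"az": 0.13,"jaw": -1},{"x": -0.2,"y": -0.26,"z": 0,"ax": 0,"ay": 0,"az": 0.27,"jaw": -1},{"x": -0.3,"y": -0.4,"z": 0.02,"ax": 0,"ay": 0,"az": 0.41,"jaw": -1},{"x": -0.4,"y": -0.52,"z": 0.05,"ax": 0,"ay": 0,"az": 0.55,"jaw": -1},{"x": -0.423,"y": -0.544,"z": 0.075,"ax": 0,"ay": 0,"az": 0.667,"jaw": -1},{"x": -0.423,"y": -0.544,"z": 0.075,"ax": 0,"ay": 0,"az": 0.667,"jaw": -1},{"x": -0.423,"y": -0.544,"z": 0.075,"ax": 0,"ay": 0,"az": 0.667,"jaw": -1},{"x": -0.423,"y": -0.544,"z": 0.15,"ax": 0,"ay": 0,"az": 0.667,"jaw": -1},{"x": -0.423,"y": -0.544,"z": 0.25,"ax": 0,"ay": 0,"az": 0.667,"jaw": -1},{"x": -0.423,"y": -0.544,"z": 0.25,"ax": 0,"ay": 0,"az": 0.667,"jaw": -1}]}}

```text
time: 27.95
tool_pos: [501.9, -426.3, 143.1]
tcp_rot: [-3.137, -0.001, 1.003]
contact_force: [-0.1, 0.8, -0.2]
grip_width: 21.6
finger_force: 29.9
```

{"op": "send_rows", "data": {"rows": [{"x": 0,"y": 0,"z": 0.03,"ax": 0,"ay": 0,"az": 0,"jaw": -0.6},{"x": 0,"y": 0,"z": 0.03,"ax": 0,"ay": 0,"az": 0,"jaw": -0.3},{"x": 0,"y": 0,"z": 0.03,"ax": 0,"ay": 0,"az": 0,"jaw": -0.3},{"x": 0,"y": 0,"z": 0.03,"ax": 0,"ay": 0,"az": 0,"jaw": -0.3},{"x": 0,"y": 0,"z": -0.1,"ax": 0,"ay": 0,"az": 0,"jaw": -0.3},{"x": 0,"y": 0,"z": -0.2,"ax": 0,"ay": 0,"az": 0,"jaw": -0.3},{"x": 0.1,"y": 0.03,"z": -0.2,"ax": 0,"ay": 0,"az": 0.1,"jaw": -0.3},{"x": 0.2,"y": 0.06,"z": -0.2,"ax": 0,"ay": 0,"az": 0.2,"jaw": 0},{"x": 0.3,"y": 0.09,"z": -0.2,"ax": 0,"ay": 0,"az": 0.3,"jaw": 0.3},{"x": 0.36,"y": 0.11,"z": -0.2,"ax": 0,"ay": 0,"az": 0.38,"jaw": 0.3}]}}

```text
time: 29.2
tool_pos: [560.7, -378.2, 185.9]
tcp_rot: [3.141, -0.0, 0.601]
contact_force: [-0.3, 0.2, 0.1]
grip_width: 57.0
finger_force: 0.0
```

```bash
python3 - <<'E'
from h import *
np.set_printoptions(precision=3,suppress=True)
o=bot.get_obs();print(o["time"],o["tool_pos"],o["tcp_rot"],o["joint_positions"])
plan(pose(628,-332,110,.28),pose(628,-332,5,.28))
Z=pose(628,-332,195,.28)
plan(pose(503,-428,195,.28),A=Z)
plan(pose(430,-360,195,.26),pose(368,-298,110,.255),pose(368,-298,5,.255),A=pose(503,-428,145,.28))
E
```

```text
29.2 [ 560.655 -378.175  185.9  ] [ 3.141 -0.     0.601] [-0.707  0.656  1.112  0.     1.373  0.263]
[ 0.408 -0.     0.38   0.    -0.     0.307]
[ 0.    -0.     0.525  0.     0.    -0.   ]
[-0.733  0.289  0.     0.     0.    -0.   ]
[-0.257 -0.428 -0.25   0.    -0.     0.019]
[-0.22  -0.379  0.425  0.    -0.     0.005]
[ 0.     0.     0.525  0.    -0.     0.   ]
```

{"op": "send_rows", "data": {"rows": [{"x": 0.1,"y": 0,"z": 0,"ax": 0,"ay": 0,"az": 0.1,"jaw": 0.3},{"x": 0.25,"y": 0,"z": 0.1,"ax": 0,"ay": 0,"az": 0.2,"jaw": 0.3},{"x": 0.35,"y": 0,"z": 0.2,"ax": 0,"ay": 0,"az": 0.3,"jaw": 0.3},{"x": 0.408,"y": 0,"z": 0.3,"ax": 0,"ay": 0,"az": 0.307,"jaw": 0.3},{"x": 0.408,"y": 0,"z": 0.38,"ax": 0,"ay": 0,"az": 0.307,"jaw": 0.3},{"x": 0.408,"y": 0,"z": 0.38,"ax": 0,"ay": 0,"az": 0.307,"jaw": 0.3},{"x": 0.408,"y": 0,"z": 0.38,"ax": 0,"ay": 0,"az": 0.307,"jaw": 0.3},{"x": 0.408,"y": 0,"z": 0.38,"ax": 0,"ay": 0,"az": 0.307,"jaw": 0.3},{"x": 0.408,"y": 0,"z": 0.38,"ax": 0,"ay": 0,"az": 0.307,"jaw": 0.3},{"x": 0.408,"y": 0,"z": 0.38,"ax": 0,"ay": 0,"az": 0.307,"jaw": 0.3}]}}

```text
time: 30.45
tool_pos: [627.1, -332.8, 110.0]
tcp_rot: [3.141, -0.0, 0.282]
contact_force: [-0.7, -0.5, -0.5]
grip_width: 59.5
finger_force: 0.0
```

{"op": "send_rows", "data": {"rows": [{"x": 0,"y": 0,"z": 0.15,"ax": 0,"ay": 0,"az": 0,"jaw": 0.3},{"x": 0,"y": 0,"z": 0.3,"ax": 0,"ay": 0,"az": 0,"jaw": 0.3},{"x": 0,"y": 0,"z": 0.4,"ax": 0,"ay": 0,"az": 0,"jaw": 0.3},{"x": 0,"y": 0,"z": 0.47,"ax": 0,"ay": 0,"az": 0,"jaw": 0.3},{"x": 0,"y": 0,"z": 0.505,"ax": 0,"ay": 0,"az": 0,"jaw": 0.3},{"x": 0,"y": 0,"z": 0.51,"ax": 0,"ay": 0,"az": 0,"jaw": 0.2},{"x": 0,"y": 0,"z": 0.51,"ax": 0,"ay": 0,"az": 0,"jaw": -0.1},{"x": 0,"y": 0,"z": 0.51,"ax": 0,"ay": 0,"az": 0,"jaw": -0.3},{"x": 0,"y": 0,"z": 0.51,"ax": 0,"ay": 0,"az": 0,"jaw": -0.6},{"x": 0,"y": 0,"z": 0.51,"ax": 0,"ay": 0,"az": 0,"jaw": -1}]}}

```text
time: 31.7
tool_pos: [627.2, -332.7, 8.0]
tcp_rot: [3.141, -0.0, 0.282]
contact_force: [-0.4, 0.2, 1.5]
grip_width: 21.7
finger_force: 30.0
```

{"op": "send_rows", "data": {"rows": [{"x": 0,"y": 0,"z": 0,"ax": 0,"ay": 0,"az": 0,"jaw": -1},{"x": 0,"y": 0,"z": 0,"ax": 0,"ay": 0,"az": 0,"jaw": -1},{"x": 0,"y": 0,"z": 0,"ax": 0,"ay": 0,"az": 0,"jaw": -1},{"x": 0,"y": 0,"z": -0.1,"ax": 0,"ay": 0,"az": 0,"jaw": -1},{"x": 0,"y": 0,"z": -0.3,"ax": 0,"ay": 0,"az": 0,"jaw": -1},{"x": 0,"y": 0,"z": -0.5,"ax": 0,"ay": 0,"az": 0,"jaw": -1},{"x": 0,"y": 0,"z": -0.7,"ax": 0,"ay": 0,"az": 0,"jaw": -1},{"x": 0,"y": 0,"z": -0.85,"ax": 0,"ay": 0,"az": 0,"jaw": -1},{"x": 0,"y": 0,"z": -0.93,"ax": 0,"ay": 0,"az": 0,"jaw": -1},{"x": 0,"y": 0,"z": -0.93,"ax": 0,"ay": 0,"az": 0,"jaw": -1}]}}

```text
time: 32.95
tool_pos: [627.4, -332.8, 195.0]
tcp_rot: [3.14, -0.002, 0.282]
contact_force: [-0.4, -0.8, 0.2]
grip_width: 21.8
finger_force: 30.0
```

```bash
python3 - <<'E'
from h import *
np.set_printoptions(precision=3,suppress=True)
o=bot.get_obs();print(o["time"],o["tool_pos"],o["tcp_rot"],o["joint_positions"])
plan(pose(503,-428,195,.28))
E
```

```text
32.95 [ 627.403 -332.831  195.043] [ 3.14  -0.002  0.282] [-0.596  0.72   0.968  0.     1.452  0.693]
[-0.73   0.284 -0.     0.002 -0.002  0.002]
```

{"op": "send_rows", "data": {"rows": [{"x": -0.1,"y": 0.04,"z": 0,"ax": 0,"ay": 0,"az": 0,"jaw": -1},{"x": -0.25,"y": 0.1,"z": 0,"ax": 0,"ay": 0,"az": 0,"jaw": -1},{"x": -0.4,"y": 0.16,"z": 0,"ax": 0,"ay": 0,"az": 0,"jaw": -1},{"x": -0.55,"y": 0.22,"z": 0,"ax": 0,"ay": 0,"az": 0,"jaw": -1},{"x": -0.68,"y": 0.26,"z": 0,"ax": 0,"ay": 0,"az": 0,"jaw": -1},{"x": -0.73,"y": 0.284,"z": 0,"ax": 0,"ay": 0,"az": 0,"jaw": -1},{"x": -0.73,"y": 0.284,"z": 0,"ax": 0,"ay": 0,"az": 0,"jaw": -1},{"x": -0.73,"y": 0.284,"z": 0.1,"ax": 0,"ay": 0,"az": 0,"jaw": -1},{"x": -0.73,"y": 0.284,"z": 0.2,"ax": 0,"ay": 0,"az": 0,"jaw": -1},{"x": -0.73,"y": 0.284,"z": 0.24,"ax": 0,"ay": 0,"az": 0,"jaw": -1}]}}

```text
time: 34.2
tool_pos: [502.9, -426.5, 143.9]
tcp_rot: [-3.139, 0.001, 0.283]
contact_force: [0.4, 0.3, -1.3]
grip_width: 21.5
finger_force: 30.0
```

{"op": "send_rows", "data": {"rows": [{"x": 0,"y": 0,"z": 0.02,"ax": 0,"ay": 0,"az": 0,"jaw": -0.6},{"x": 0,"y": 0,"z": 0.02,"ax": 0,"ay": 0,"az": 0,"jaw": -0.3},{"x": 0,"y": 0,"z": 0.02,"ax": 0,"ay": 0,"az": 0,"jaw": -0.3},{"x": 0,"y": 0,"z": 0.02,"ax": 0,"ay": 0,"az": 0,"jaw": -0.3},{"x": 0,"y": 0,"z": 0,"ax": 0,"ay": 0,"az": 0,"jaw": -0.3},{"x": 0,"y": 0,"z": -0.1,"ax": 0,"ay": 0,"az": 0,"jaw": -0.3},{"x": 0,"y": 0,"z": -0.2,"ax": 0,"ay": 0,"az": 0,"jaw": -0.3},{"x": 0,"y": 0,"z": -0.25,"ax": 0,"ay": 0,"az": 0,"jaw": 0},{"x": 0,"y": 0,"z": -0.25,"ax": 0,"ay": 0,"az": 0,"jaw": 0.3},{"x": 0,"y": 0,"z": -0.25,"ax": 0,"ay": 0,"az": 0,"jaw": 0.3}]}}

```text
time: 35.45
tool_pos: [502.3, -427.5, 194.7]
tcp_rot: [-3.14, 0.001, 0.282]
contact_force: [-0.3, -0.1, -0.0]
grip_width: 56.9
finger_force: 0.0
```

{"op": "send_rows", "data": {"rows": [{"x": -0.1,"y": -0.2,"z": 0,"ax": 0,"ay": 0,"az": 0,"jaw": 0.3},{"x": -0.2,"y": -0.4,"z": 0,"ax": 0,"ay": 0,"az": 0,"jaw": 0.3},{"x": -0.35,"y": -0.6,"z": 0.1,"ax": 0,"ay": 0,"az": 0.02,"jaw": 0.3},{"x": -0.47,"y": -0.81,"z": 0.2,"ax": 0,"ay": 0,"az": 0.03,"jaw": 0.3},{"x": -0.47,"y": -0.81,"z": 0.3,"ax": 0,"ay": 0,"az": 0.03,"jaw": 0.3},{"x": -0.47,"y": -0.81,"z": 0.42,"ax": 0,"ay": 0,"az": 0.03,"jaw": 0.3},{"x": -0.47,"y": -0.81,"z": 0.42,"ax": 0,"ay": 0,"az": 0.03,"jaw": 0.3},{"x": -0.47,"y": -0.81,"z": 0.42,"ax": 0,"ay": 0,"az": 0.03,"jaw": 0.3},{"x": -0.47,"y": -0.81,"z": 0.42,"ax": 0,"ay": 0,"az": 0.03,"jaw": 0.3},{"x": -0.47,"y": -0.81,"z": 0.42,"ax": 0,"ay": 0,"az": 0.03,"jaw": 0.3}]}}

```text
time: 36.7
tool_pos: [367.6, -298.6, 112.2]
tcp_rot: [3.141, -0.001, 0.25]
contact_force: [-0.7, -0.8, 0.2]
grip_width: 59.8
finger_force: 0.0
```

```bash
python3 - <<'E'
from h import *
np.set_printoptions(precision=3,suppress=True)
o=bot.get_obs();print(o["time"],o["tool_pos"],o["tcp_rot"],o["joint_positions"])
plan(pose(368,-298,6,.255))
E
```

```text
36.7 [ 367.574 -298.591  112.186] [ 3.141 -0.001  0.25 ] [-0.844  0.382  1.823  0.     0.936  0.476]
[ 0.002 -0.003  0.531  0.001 -0.001 -0.004]
```

{"op": "send_rows", "data": {"rows": [{"x": 0,"y": 0,"z": 0.15,"ax": 0,"ay": 0,"az": 0,"jaw": 0.3},{"x": 0,"y": 0,"z": 0.3,"ax": 0,"ay": 0,"az": 0,"jaw": 0.3},{"x": 0,"y": 0,"z": 0.41,"ax": 0,"ay": 0,"az": 0,"jaw": 0.3},{"x": 0,"y": 0,"z": 0.48,"ax": 0,"ay": 0,"az": 0,"jaw": 0.3},{"x": 0,"y": 0,"z": 0.52,"ax": 0,"ay": 0,"az": 0,"jaw": 0.3},{"x": 0,"y": 0,"z": 0.53,"ax": 0,"ay": 0,"az": 0,"jaw": 0.2},{"x": 0,"y": 0,"z": 0.53,"ax": 0,"ay": 0,"az": 0,"jaw": -0.1},{"x": 0,"y": 0,"z": 0.53,"ax": 0,"ay": 0,"az": 0,"jaw": -0.3},{"x": 0,"y": 0,"z": 0.53,"ax": 0,"ay": 0,"az": 0,"jaw": -0.6},{"x": 0,"y": 0,"z": 0.53,"ax": 0,"ay": 0,"az": 0,"jaw": -1}]}}

```text
time: 37.95
tool_pos: [367.4, -298.4, 5.9]
tcp_rot: [3.141, -0.0, 0.25]
contact_force: [-0.7, 0.3, 1.2]
grip_width: 21.6
finger_force: 30.0
```

{"op": "send_rows", "data": {"rows": [{"x": 0,"y": 0,"z": 0,"ax": 0,"ay": 0,"az": 0,"jaw": -1},{"x": 0,"y": 0,"z": 0,"ax": 0,"ay": 0,"az": 0,"jaw": -1},{"x": 0,"y": 0,"z": 0,"ax": 0,"ay": 0,"az": 0,"jaw": -1},{"x": 0,"y": 0,"z": -0.1,"ax": 0,"ay": 0,"az": 0,"jaw": -1},{"x": 0,"y": 0,"z": -0.3,"ax": 0,"ay": 0,"az": 0,"jaw": -1},{"x": 0,"y": 0,"z": -0.5,"ax": 0,"ay": 0,"az": 0,"jaw": -1},{"x": 0,"y": 0,"z": -0.7,"ax": 0,"ay": 0,"az": 0,"jaw": -1},{"x": 0,"y": 0,"z": -0.85,"ax": 0,"ay": 0,"az": 0,"jaw": -1},{"x": 0,"y": 0,"z": -0.95,"ax": 0,"ay": 0,"az": 0,"jaw": -1},{"x": 0,"y": 0,"z": -0.95,"ax": 0,"ay": 0,"az": 0,"jaw": -1}]}}

```text
time: 39.2
tool_pos: [367.7, -298.8, 196.5]
tcp_rot: [3.139, -0.001, 0.25]
contact_force: [-0.6, -0.3, -0.2]
grip_width: 21.7
finger_force: 30.0
```

{"op": "send_rows", "data": {"rows": [{"x": 0.1,"y": 0.14,"z": 0,"ax": 0,"ay": 0,"az": 0,"jaw": -1},{"x": 0.2,"y": 0.3,"z": 0,"ax": 0,"ay": 0,"az": 0,"jaw": -1},{"x": 0.3,"y": 0.46,"z": 0,"ax": 0,"ay": 0,"az": 0,"jaw": -1},{"x": 0.4,"y": 0.64,"z": 0,"ax": 0,"ay": 0,"az": 0,"jaw": -1},{"x": 0.47,"y": 0.76,"z": 0,"ax": 0,"ay": 0,"az": 0,"jaw": -1},{"x": 0.5,"y": 0.8,"z": 0,"ax": 0,"ay": 0,"az": 0,"jaw": -1},{"x": 0.5,"y": 0.8,"z": 0,"ax": 0,"ay": 0,"az": 0,"jaw": -1},{"x": 0.5,"y": 0.8,"z": 0.1,"ax": 0,"ay": 0,"az": 0,"jaw": -1},{"x": 0.5,"y": 0.8,"z": 0.2,"ax": 0,"ay": 0,"az": 0,"jaw": -1},{"x": 0.5,"y": 0.8,"z": 0.25,"ax": 0,"ay": 0,"az": 0,"jaw": -1}]}}

```text
time: 40.45
tool_pos: [502.9, -427.4, 144.6]
tcp_rot: [-3.139, 0.001, 0.251]
contact_force: [0.5, 0.6, -0.2]
grip_width: 21.7
finger_force: 30.0
```

{"op": "send_rows", "data": {"rows": [{"x": 0,"y": 0,"z": 0.02,"ax": 0,"ay": 0,"az": 0,"jaw": -0.6},{"x": 0,"y": 0,"z": 0.02,"ax": 0,"ay": 0,"az": 0,"jaw": -0.3},{"x": 0,"y": 0,"z": 0.02,"ax": 0,"ay": 0,"az": 0,"jaw": -0.3},{"x": 0,"y": 0,"z": 0.02,"ax": 0,"ay": 0,"az": 0,"jaw": -0.3},{"x": 0,"y": 0,"z": 0,"ax": 0,"ay": 0,"az": 0,"jaw": -0.3},{"x": 0,"y": 0,"z": -0.1,"ax": 0,"ay": 0,"az": 0,"jaw": -0.3},{"x": 0,"y": 0,"z": -0.25,"ax": 0,"ay": 0,"az": 0,"jaw": -0.3},{"x": 0,"y": 0,"z": -0.5,"ax": 0,"ay": 0,"az": 0,"jaw": 0},{"x": 0,"y": 0,"z": -0.7,"ax": 0,"ay": 0,"az": 0,"jaw": 0.3},{"x": 0,"y": 0,"z": -0.8,"ax": 0,"ay": 0,"az": 0,"jaw": 0.3}]}}

```text
time: 41.7
tool_pos: [504.2, -428.9, 309.2]
tcp_rot: [3.137, -0.002, 0.25]
contact_force: [-0.0, 0.3, -0.8]
grip_width: 57.2
finger_force: 0.0
```

```bash
python3 - <<'E'
from h import *
np.set_printoptions(precision=3,suppress=True)
o=bot.get_obs();print(o["time"],o["tool_pos"],o["tcp_rot"],o["joint_positions"])
T=wristT();m=bot.camera_model("wrist");f=K(m);Ti=np.linalg.inv(T)@np.array([503,-428,155,1]);print("jar at px",Ti[:2]/Ti[2]*f+[m["cx"],m["cy"]])
# position putting jar in camera view, roughly below camera: camera at tool x +82 
p=bot.capture("top")[0];cv2.imwrite("pics/t4.png",p[...,::-1])
plan(pose(503,-330,320,-1.2),pose(480,-330,320,.28))
E
```

```text
41.7 [ 504.192 -428.941  309.195] [ 3.137 -0.002  0.25 ] [-0.821  0.572  0.932  0.     1.633  0.5  ]
jar at px [257.014 179.364]
[ 0.116 -0.482 -0.047  0.003 -0.007  1.385]
[-0.042  0.107  0.     0.     0.    -1.413]
```

```bash
python3 - <<'E'
from h import *
T=wristT();np.save("Tj.npy",T);p,d=bot.capture("wrist")
cv2.imwrite("pics/w6.png",cv2.resize(p[90:260,160:360],(800,680))[:600,:,::-1])
E
```

```text
(no output)
```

View pics/w6.png

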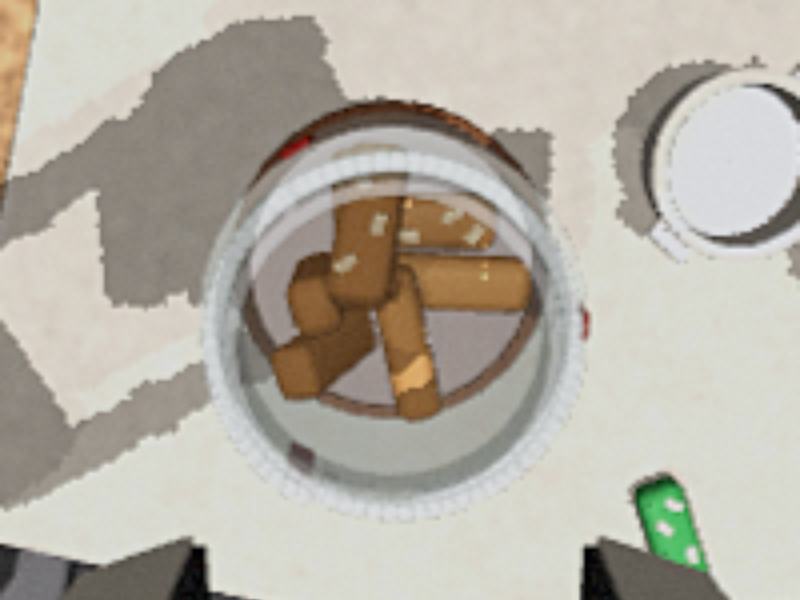

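```bash
python3 - <<'E'
from h import *
from scipy.optimize import least_squares
np.set_printoptions(precision=2,suppress=True)
T=np.load("Tj.npy");Ti=np.linalg.inv(T);m=bot.camera_model("wrist");f=K(m)
def proj(P):
    q=np.c_[P,np.ones(len(P))]@Ti.T;return q[:,:2]/q[:,2:3]*f+[m["cx"],m["cy"]]
to=lambda L:np.array(L)/4+[160,90]
ring=to([(205,335),(580,335),(392,150),(392,520),(250,450),(530,455)]);marks=to([(296,148),(585,322),(300,455)])
for R,z in((50.5,155),(58,148)):
    def fr(p):
        a=np.radians(np.arange(0,360,3));c=proj(np.c_[p[0]+R*np.cos(a),p[1]+R*np.sin(a),0*a+z])
        return [np.hypot(*(c-r).T).min() for r in ring]
    s=least_squares(fr,[503,-428],diff_step=1e-3);print("ring",R,z,s.x,s.fun)
Q=[ray("wrist",*r,14,T=T)[:2] for r in to([(395,100),(340,115),(450,112),(490,140)])]
s=least_squares(lambda c:np.hypot(*(np.array(Q)-c).T)-67,[503,-428]);print("stand",s.x,s.fun)
for R in(50,58,63):
  for ordr in((0,1,2),(0,2,1)):
    def fm(p):
        a=p[2]+np.radians([0,120,240]);return (proj(np.c_[p[0]+R*np.cos(a),p[1]+R*np.sin(a),0*a+p[3]])-marks[list(ordr)]).ravel()
    s=min((least_squares(fm,[503,-428,a0,100]) for a0 in(0,1,2,3,4,5)),key=lambda s:s.cost)
    print("marks",R,ordr,s.x,np.degrees(s.x[2])%120,s.fun)
E
```

```text
ring 50.5 155 [ 506.82 -429.06] [3.47 3.58 4.8  3.39 2.26 2.45]
ring 58 148 [ 506.72 -429.21] [2.14 2.02 2.52 0.65 2.11 1.83]
stand [ 503.02 -430.67] [ 1.3  -1.19  0.78 -1.11]
marks 50 (0, 1, 2) [ -424.86  -701.23     2.15 -4321.94] 3.400995660777383 [ 21.69  41.05 -45.75  -1.55  23.91 -39.35]
marks 50 (0, 2, 1) [ 521.   -425.75    0.74  176.72] 42.64581157356136 [ 1.35 -0.74 -0.05  1.78 -1.37 -0.94]
marks 58 (0, 1, 2) [ -586.21  -748.23     2.15 -5088.37] 3.401372332325792 [ 21.69  41.05 -45.75  -1.55  23.91 -39.35]
marks 58 (0, 2, 1) [ 511.   -428.67    7.03  130.14] 42.64581166560134 [ 1.35 -0.74 -0.05  1.78 -1.37 -0.94]
marks 63 (0, 1, 2) [ -687.04  -777.6      2.15 -5567.37] 3.401106637082137 [ 21.69  41.05 -45.75  -1.55  23.91 -39.35]
marks 63 (0, 2, 1) [ 504.76 -430.5     0.74  101.02] 42.645811639809345 [ 1.35 -0.74 -0.05  1.78 -1.37 -0.94]
```

{"op": "send_rows", "data": {"rows": [{"x": 0,"y": 0,"z": 0,"ax": 0,"ay": 0,"az": -0.15,"jaw": 0.3},{"x": 0,"y": 0,"z": 0,"ax": 0,"ay": 0,"az": -0.3,"jaw": 0.3},{"x": 0,"y": 0,"z": 0,"ax": 0,"ay": 0,"az": -0.45,"jaw": 0.3},{"x": 0,"y": 0,"z": 0,"ax": 0,"ay": 0,"az": -0.6,"jaw": 0.3},{"x": 0,"y": 0,"z": 0,"ax": 0,"ay": 0,"az": -0.75,"jaw": 0.3},{"x": 0,"y": 0,"z": 0,"ax": 0,"ay": 0,"az": -0.9,"jaw": 0.3},{"x": 0,"y": 0,"z": 0,"ax": 0,"ay": 0,"az": -1,"jaw": 0.3},{"x": 0,"y": 0,"z": 0,"ax": 0,"ay": 0,"az": -1,"jaw": 0.3},{"x": 0,"y": 0,"z": 0,"ax": 0,"ay": 0,"az": -1,"jaw": 0.3},{"x": 0,"y": 0,"z": 0,"ax": 0,"ay": 0,"az": -1,"jaw": 0.3}]}}

```text
time: 43.05
tool_pos: [503.7, -428.5, 305.4]
tcp_rot: [-3.141, -0.0, 1.296]
contact_force: [0.4, -0.2, -0.6]
grip_width: 59.5
finger_force: 0.0
```

{"op": "send_rows", "data": {"rows": [{"x": 0,"y": 0,"z": 0,"ax": 0,"ay": 0,"az": -0.15,"jaw": 1},{"x": 0,"y": 0,"z": 0,"ax": 0,"ay": 0,"az": -0.3,"jaw": 1},{"x": 0,"y": 0,"z": 0,"ax": 0,"ay": 0,"az": -0.45,"jaw": 1},{"x": 0,"y": 0,"z": 0,"ax": 0,"ay": 0,"az": -0.6,"jaw": 1},{"x": 0,"y": 0,"z": 0,"ax": 0,"ay": 0,"az": -0.75,"jaw": 1},{"x": 0,"y": 0,"z": 0,"ax": 0,"ay": 0,"az": -0.9,"jaw": 1},{"x": 0,"y": 0,"z": 0,"ax": 0,"ay": 0,"az": -1,"jaw": 1},{"x": 0,"y": 0,"z": 0,"ax": 0,"ay": 0,"az": -1,"jaw": 1},{"x": 0,"y": 0,"z": 0,"ax": 0,"ay": 0,"az": -1,"jaw": 1},{"x": 0,"y": 0,"z": 0,"ax": 0,"ay": 0,"az": -1,"jaw": 1}]}}

```text
time: 44.3
tool_pos: [503.8, -428.5, 305.6]
tcp_rot: [3.141, -0.0, 2.344]
contact_force: [-0.7, 0.1, 0.7]
grip_width: 92.0
finger_force: 0.0
```

```bash
cat > red.py <<'E'
from h import *
from scipy.optimize import least_squares
np.set_printoptions(precision=2,suppress=True)
T=wristT();print(cur()[:3,3],bot.get_obs()["tcp_rot"])
p,d=bot.capture("wrist");np.savez("jw2.npz",p=p,d=d,T=T)
Ti=np.linalg.inv(T);m=bot.camera_model("wrist");f=K(m)
def proj(P):
    q=np.c_[P,np.ones(len(P))]@Ti.T;return q[:,:2]/q[:,2:3]*f+[m["cx"],m["cy"]]
h=cv2.cvtColor(p,cv2.COLOR_RGB2HSV).astype(int)
mk=(((h[...,0]<6)|(h[...,0]>172))&(h[...,1]>60)).astype(np.uint8)
n,l,s,c=cv2.connectedComponentsWithStats(mk)
C=[(s[i,4],c[i],h[l==i].mean(0)) for i in range(1,n) if s[i,4]>4]
for x in C: print(x)
for a in(42.6,162.6,282.6):
    a=np.radians(a);print("pred",proj(np.array([[505+63*np.cos(a),-430+63*np.sin(a),101]])))
E
python3 red.py
```

```text
[ 503.83 -428.53  305.63] [ 3.14 -0.    2.34]
(np.int32(6), array([502.33,  59.  ]), array([ 86.83, 144.33,  15.  ]))
(np.int32(25), array([233.2 , 126.68]), array([  1.84, 176.96, 167.84]))
(np.int32(11), array([306.45, 171.73]), array([ 18.91,  93.27, 143.73]))
(np.int32(19), array([252.74, 316.37]), array([  1.11, 180.58, 164.26]))
pred [[304.59 170.94]]
pred [[234.   127.08]]
pred [[233.77 207.18]]
```

```bash
python3 - <<'E'
from h import *
np.set_printoptions(precision=3,suppress=True)
plan(pose(450,-270,390,2.1),pose(420,-80,400,2.0),pose(420,110,400,1.9),pose(463,206,310,1.8))
E
```

```text
[ 0.755  0.361 -0.422  0.     0.     0.233]
[ 0.896  0.35  -0.05  -0.    -0.     0.095]
[ 0.864  0.395  0.     0.    -0.     0.095]
[ 0.385  0.359  0.45   0.    -0.     0.095]
```

{"op": "send_rows", "data": {"rows": [{"x": 0.1,"y": 0.05,"z": -0.1,"ax": 0,"ay": 0,"az": 0.05,"jaw": 1},{"x": 0.25,"y": 0.13,"z": -0.2,"ax": 0,"ay": 0,"az": 0.1,"jaw": 1},{"x": 0.45,"y": 0.22,"z": -0.3,"ax": 0,"ay": 0,"az": 0.15,"jaw": 1},{"x": 0.65,"y": 0.32,"z": -0.4,"ax": 0,"ay": 0,"az": 0.2,"jaw": 1},{"x": 0.755,"y": 0.36,"z": -0.42,"ax": 0,"ay": 0,"az": 0.23,"jaw": 1},{"x": 0.755,"y": 0.36,"z": -0.42,"ax": 0,"ay": 0,"az": 0.23,"jaw": 1},{"x": 0.755,"y": 0.36,"z": -0.42,"ax": 0,"ay": 0,"az": 0.23,"jaw": 1},{"x": 0.755,"y": 0.36,"z": -0.42,"ax": 0,"ay": 0,"az": 0.23,"jaw": 1},{"x": 0.755,"y": 0.36,"z": -0.42,"ax": 0,"ay": 0,"az": 0.23,"jaw": 1},{"x": 0.755,"y": 0.36,"z": -0.42,"ax": 0,"ay": 0,"az": 0.23,"jaw": 1}]}}

```text
time: 45.6
tool_pos: [449.8, -270.6, 389.2]
tcp_rot: [-3.141, -0.001, 2.104]
contact_force: [-0.8, 1.5, -0.5]
grip_width: 91.8
finger_force: 0.0
```

{"op": "send_rows", "data": {"rows": [{"x": 0.15,"y": 0.06,"z": -0.01,"ax": 0,"ay": 0,"az": 0.02,"jaw": 1},{"x": 0.35,"y": 0.14,"z": -0.02,"ax": 0,"ay": 0,"az": 0.04,"jaw": 1},{"x": 0.55,"y": 0.22,"z": -0.03,"ax": 0,"ay": 0,"az": 0.06,"jaw": 1},{"x": 0.75,"y": 0.3,"z": -0.04,"ax": 0,"ay": 0,"az": 0.08,"jaw": 1},{"x": 0.896,"y": 0.35,"z": -0.05,"ax": 0,"ay": 0,"az": 0.095,"jaw": 1},{"x": 0.896,"y": 0.35,"z": -0.05,"ax": 0,"ay": 0,"az": 0.095,"jaw": 1},{"x": 0.896,"y": 0.35,"z": -0.05,"ax": 0,"ay": 0,"az": 0.095,"jaw": 1},{"x": 0.896,"y": 0.35,"z": -0.05,"ax": 0,"ay": 0,"az": 0.095,"jaw": 1},{"x": 0.896,"y": 0.35,"z": -0.05,"ax": 0,"ay": 0,"az": 0.095,"jaw": 1},{"x": 0.896,"y": 0.35,"z": -0.05,"ax": 0,"ay": 0,"az": 0.095,"jaw": 1}]}}

```text
time: 46.85
tool_pos: [419.0, -80.8, 399.5]
tcp_rot: [-3.141, -0.0, 2.004]
contact_force: [0.8, -0.6, -0.6]
grip_width: 91.7
finger_force: 0.0
```

{"op": "send_rows", "data": {"rows": [{"x": 0.15,"y": 0.07,"z": 0,"ax": 0,"ay": 0,"az": 0.02,"jaw": 1},{"x": 0.35,"y": 0.16,"z": 0,"ax": 0,"ay": 0,"az": 0.04,"jaw": 1},{"x": 0.55,"y": 0.25,"z": 0,"ax": 0,"ay": 0,"az": 0.06,"jaw": 1},{"x": 0.75,"y": 0.34,"z": 0,"ax": 0,"ay": 0,"az": 0.08,"jaw": 1},{"x": 0.864,"y": 0.395,"z": 0,"ax": 0,"ay": 0,"az": 0.095,"jaw": 1},{"x": 0.864,"y": 0.395,"z": 0,"ax": 0,"ay": 0,"az": 0.095,"jaw": 1},{"x": 0.864,"y": 0.395,"z": 0,"ax": 0,"ay": 0,"az": 0.095,"jaw": 1},{"x": 0.864,"y": 0.395,"z": 0,"ax": 0,"ay": 0,"az": 0.095,"jaw": 1},{"x": 0.864,"y": 0.395,"z": 0,"ax": 0,"ay": 0,"az": 0.095,"jaw": 1},{"x": 0.864,"y": 0.395,"z": 0,"ax": 0,"ay": 0,"az": 0.095,"jaw": 1}]}}

```text
time: 48.1
tool_pos: [418.1, 109.2, 399.7]
tcp_rot: [3.141, -0.0, 1.904]
contact_force: [-0.5, -0.4, 0.2]
grip_width: 91.9
finger_force: 0.0
```

{"op": "send_rows", "data": {"rows": [{"x": 0.1,"y": 0.09,"z": 0.1,"ax": 0,"ay": 0,"az": 0.02,"jaw": 1},{"x": 0.2,"y": 0.18,"z": 0.2,"ax": 0,"ay": 0,"az": 0.05,"jaw": 1},{"x": 0.3,"y": 0.27,"z": 0.35,"ax": 0,"ay": 0,"az": 0.08,"jaw": 1},{"x": 0.385,"y": 0.36,"z": 0.45,"ax": 0,"ay": 0,"az": 0.095,"jaw": 1},{"x": 0.385,"y": 0.36,"z": 0.45,"ax": 0,"ay": 0,"az": 0.095,"jaw": 1},{"x": 0.385,"y": 0.36,"z": 0.45,"ax": 0,"ay": 0,"az": 0.095,"jaw": 1},{"x": 0.385,"y": 0.36,"z": 0.45,"ax": 0,"ay": 0,"az": 0.095,"jaw": 1},{"x": 0.385,"y": 0.36,"z": 0.45,"ax": 0,"ay": 0,"az": 0.095,"jaw": 1},{"x": 0.385,"y": 0.36,"z": 0.45,"ax": 0,"ay": 0,"az": 0.095,"jaw": 1},{"x": 0.385,"y": 0.36,"z": 0.45,"ax": 0,"ay": 0,"az": 0.095,"jaw": 1}]}}

```text
time: 49.35
tool_pos: [460.8, 205.9, 309.8]
tcp_rot: [3.141, -0.0, 1.805]
contact_force: [-0.0, -0.1, -0.4]
grip_width: 92.0
finger_force: 0.0
```

```bash
python3 - <<'E'
from h import *
np.set_printoptions(precision=3,suppress=True)
o=bot.get_obs();print(o["time"],o["tool_pos"],o["tcp_rot"])
T=wristT();p,d=bot.capture("wrist");np.savez("lid1.npz",p=p,d=d,T=T)
cv2.imwrite("pics/w7.png",p[...,::-1])
cv2.imwrite("pics/w7c.png",cv2.resize(p[60:240,140:380],(800,600),interpolation=cv2.INTER_CUBIC)[...,::-1])
m=bot.camera_model("wrist");f=K(m);q=np.linalg.inv(T)@np.array([463,206,56,1]);print(q[:2]/q[2]*f+[m["cx"],m["cy"]])
E
```

```text
49.35 [460.8   205.888 309.834] [ 3.141 -0.     1.805]
[259.168 161.429]
```

View pics/w7c.png

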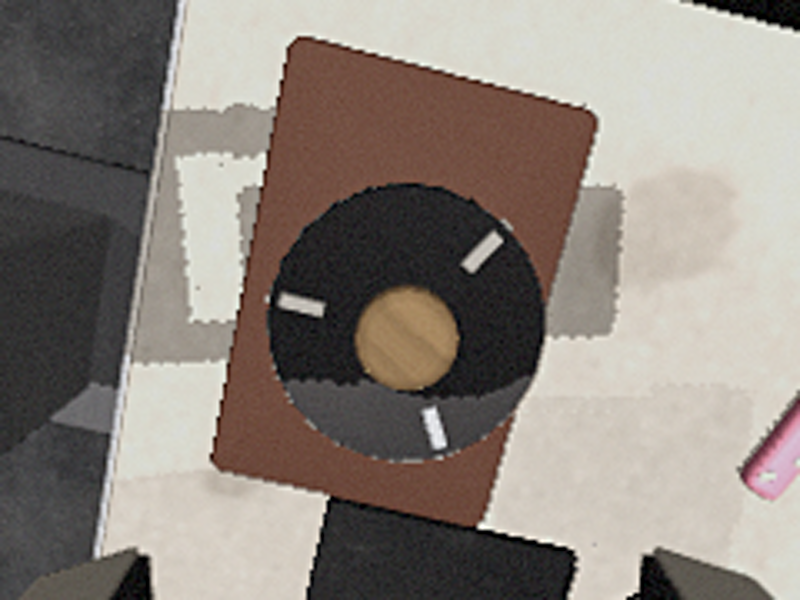

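```bash
python3 - <<'E'
from h import *
np.set_printoptions(precision=3,suppress=True)
T=np.load("lid1.npz")["T"]
g=lambda u,v,z:ray("wrist",140+u/3.3333,60+v/3.3333,z,T=T)
k=g(408,338,71);print("knob",k,"disc",g(406.5,322,40))
c=(k+g(406.5,322,40))[:2]/2
for u,v in[(300,304),(483,251),(435,428)]:
    q=g(u,v,40)[:2]-c;print(np.hypot(*q),np.degrees(np.arctan2(q[1],q[0])),np.degrees(np.arctan2(q[1],q[0]))%120)
E
```

```text
knob [466.766 210.066  71.   ] disc [466.259 211.265  40.   ]
50.28987741326212 -176.94009350167528 63.05990649832472
47.98351716140855 57.316484973632264 57.316484973632264
52.863557488608734 -61.346213383428655 58.653786616571345
```

{"op": "send_rows", "data": {"rows": [{"x": 0.013,"y": 0.033,"z": 0.1,"ax": 0,"ay": 0,"az": 0,"jaw": 1},{"x": 0.013,"y": 0.033,"z": 0.25,"ax": 0,"ay": 0,"az": 0,"jaw": 1},{"x": 0.013,"y": 0.033,"z": 0.4,"ax": 0,"ay": 0,"az": 0,"jaw": 1},{"x": 0.013,"y": 0.033,"z": 0.55,"ax": 0,"ay": 0,"az": 0,"jaw": 1},{"x": 0.013,"y": 0.033,"z": 0.7,"ax": 0,"ay": 0,"az": 0,"jaw": 1},{"x": 0.013,"y": 0.033,"z": 0.8,"ax": 0,"ay": 0,"az": 0,"jaw": 1},{"x": 0.013,"y": 0.033,"z": 0.9,"ax": 0,"ay": 0,"az": 0,"jaw": 1},{"x": 0.013,"y": 0.033,"z": 0.9,"ax": 0,"ay": 0,"az": 0,"jaw": 1},{"x": 0.013,"y": 0.033,"z": 0.9,"ax": 0,"ay": 0,"az": 0,"jaw": 1},{"x": 0.013,"y": 0.033,"z": 0.9,"ax": 0,"ay": 0,"az": 0,"jaw": 1}]}}

```text
time: 50.65
tool_pos: [467.2, 210.3, 130.6]
tcp_rot: [3.14, -0.0, 1.806]
contact_force: [0.1, 0.1, 0.0]
grip_width: 91.9
finger_force: 0.0
```

```bash
python3 - <<'E'
from h import *
np.set_printoptions(precision=3,suppress=True)
o=bot.get_obs();print(o["time"],o["tool_pos"],o["tcp_rot"])
plan(pose(466.6,210,44,1.805))
T=wristT();p,d=bot.capture("wrist");h=cv2.cvtColor(p,cv2.COLOR_RGB2HSV).astype(int)
m=((h[...,0]>10)&(h[...,0]<25)&(h[...,1]>70)&(h[...,2]>110)).astype(np.uint8);n,l,s,c=cv2.connectedComponentsWithStats(m)
for i in range(1,n):
    if s[i,4]>150: print(s[i],c[i],ray("wrist",*c[i],71,T=T))
E
```

```text
50.65 [467.198 210.263 130.645] [ 3.14  -0.     1.806]
[-0.001 -0.004  0.433  0.002 -0.     0.   ]
[ 230  182   52   49 1955] [255.772 206.113] [465.477 211.092  71.   ]
```

{"op": "send_rows", "data": {"rows": [{"x": 0,"y": 0,"z": 0.1,"ax": 0,"ay": 0,"az": 0,"jaw": 1},{"x": 0,"y": 0,"z": 0.2,"ax": 0,"ay": 0,"az": 0,"jaw": 1},{"x": 0,"y": 0,"z": 0.3,"ax": 0,"ay": 0,"az": 0,"jaw": 1},{"x": 0,"y": 0,"z": 0.37,"ax": 0,"ay": 0,"az": 0,"jaw": 1},{"x": 0,"y": 0,"z": 0.41,"ax": 0,"ay": 0,"az": 0,"jaw": 1},{"x": 0,"y": 0,"z": 0.43,"ax": 0,"ay": 0,"az": 0,"jaw": 1},{"x": 0,"y": 0,"z": 0.43,"ax": 0,"ay": 0,"az": 0,"jaw": 0.6},{"x": 0,"y": 0,"z": 0.43,"ax": 0,"ay": 0,"az": 0,"jaw": 0.3},{"x": 0,"y": 0,"z": 0.43,"ax": 0,"ay": 0,"az": 0,"jaw": 0},{"x": 0,"y": 0,"z": 0.43,"ax": 0,"ay": 0,"az": 0,"jaw": -0.5}]}}

```text
time: 51.95
tool_pos: [466.7, 210.1, 43.9]
tcp_rot: [3.141, -0.0, 1.806]
contact_force: [-0.1, -0.4, 0.1]
grip_width: 56.3
finger_force: 0.0
```

{"op": "send_rows", "data": {"rows": [{"x": 0,"y": 0,"z": 0,"ax": 0,"ay": 0,"az": 0,"jaw": -1},{"x": 0,"y": 0,"z": 0,"ax": 0,"ay": 0,"az": 0,"jaw": -1},{"x": 0,"y": 0,"z": 0,"ax": 0,"ay": 0,"az": 0,"jaw": -1},{"x": 0,"y": 0,"z": 0,"ax": 0,"ay": 0,"az": 0,"jaw": -1},{"x": 0,"y": 0,"z": -0.05,"ax": 0,"ay": 0,"az": 0,"jaw": -1},{"x": 0,"y": 0,"z": -0.15,"ax": 0,"ay": 0,"az": 0,"jaw": -1},{"x": 0,"y": 0,"z": -0.3,"ax": 0,"ay": 0,"az": 0,"jaw": -1},{"x": 0,"y": 0,"z": -0.5,"ax": 0,"ay": 0,"az": 0,"jaw": -1},{"x": 0,"y": 0,"z": -0.7,"ax": 0,"ay": 0,"az": 0,"jaw": -1},{"x": 0,"y": 0,"z": -0.8,"ax": 0,"ay": 0,"az": 0,"jaw": -1}]}}

```text
time: 53.2
tool_pos: [467.4, 210.3, 206.5]
tcp_rot: [3.138, -0.0, 1.806]
contact_force: [0.8, 0.6, -1.8]
grip_width: 45.3
finger_force: 30.0
```

```bash
python3 - <<'E'
from h import *
np.set_printoptions(precision=3,suppress=True)
o=bot.get_obs();print(o["time"],o["tool_pos"],o["tcp_rot"],o["moment"],o["contact_force"])
T=wristT();p,d=bot.capture("wrist");np.savez("lid2.npz",p=p,d=d,T=T)
cv2.imwrite("pics/w8.png",cv2.resize(p[100:384],(800,444))[...,::-1])
plan(pose(430,180,360,1.805),pose(420,30,400,1.805),pose(425,-150,400,1.75),pose(470,-320,370,1.7),pose(505.2,-430,250,1.685))
E
```

```text
53.2 [467.368 210.31  206.48 ] [ 3.138 -0.     1.806] [-0.087  0.042 -0.002] [ 0.764  0.572 -1.775]
[-0.104 -0.216 -0.76   0.007 -0.     0.001]
[-0.718 -0.223 -0.2    0.     0.    -0.   ]
[-0.881 -0.185  0.     0.    -0.     0.053]
[-0.876  0.07   0.15  -0.    -0.     0.048]
[-0.568  0.104  0.6   -0.    -0.     0.014]
```

View pics/w8.png

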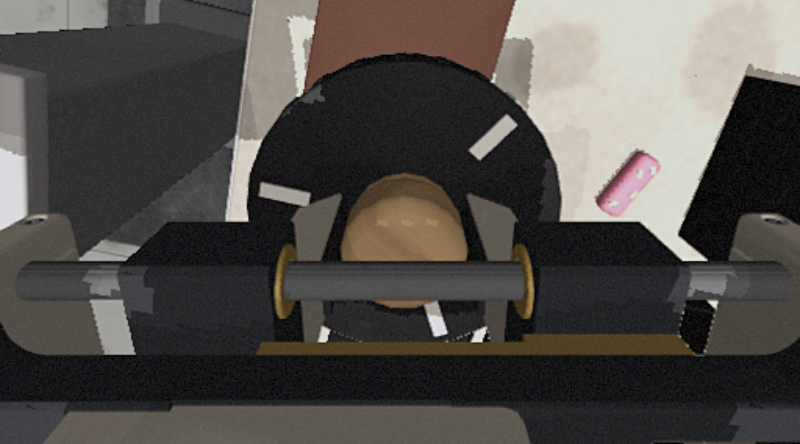

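```bash
python3 - <<'E'
from h import *
np.set_printoptions(precision=2,suppress=True)
T=np.array(bot.camera_model("wrist")["T_tool_cam"])
g=lambda u,v,z:ray("wrist",u/1.5625,100+v/1.5625,z,T=T)[:2]
S=np.array([g(285,195,3.9),g(493,137,3.9),g(436,320,3.9)]);print(S,S.mean(0))
c=S.mean(0);a=np.degrees(np.arctan2(*(S-c).T[::-1]));print(np.hypot(*(S-c).T),a,a%120,(103.47-a)%120)
# lid disc outline top edge & sides
E=np.array([g(248,195,3.9),g(405,53,3.9),g(560,195,3.9)])
(x,y),r=cv2.minEnclosingCircle(E.astype(np.float32))
from scipy.optimize import least_squares
s=least_squares(lambda q:np.hypot(*(E-q).T)-66,[0,0]);print("disc",s.x,s.fun)
E
```

```text
[[  9.65 -47.5 ]
 [ 34.13  35.03]
 [-51.31  14.92]] [-2.51  0.82]
[49.83 50.13 50.8 ] [-75.87  43.04 163.88] [44.13 43.04 43.88] [59.34 60.43 59.59]
disc [-0.53  0.61] [-2.12  0.68 -2.13]
```

{"op": "send_rows", "data": {"rows": [{"x": -0.05,"y": -0.1,"z": -0.3,"ax": 0,"ay": 0,"az": 0,"jaw": -1},{"x": -0.1,"y": -0.2,"z": -0.55,"ax": 0,"ay": 0,"az": 0,"jaw": -1},{"x": -0.1,"y": -0.22,"z": -0.76,"ax": 0,"ay": 0,"az": 0,"jaw": -1},{"x": -0.1,"y": -0.22,"z": -0.9,"ax": 0,"ay": 0,"az": 0,"jaw": -1},{"x": -0.1,"y": -0.22,"z": -0.97,"ax": 0,"ay": 0,"az": 0,"jaw": -1},{"x": -0.2,"y": -0.25,"z": -0.97,"ax": 0,"ay": 0,"az": 0,"jaw": -1},{"x": -0.4,"y": -0.32,"z": -0.97,"ax": 0,"ay": 0,"az": 0,"jaw": -1},{"x": -0.6,"y": -0.38,"z": -0.97,"ax": 0,"ay": 0,"az": 0,"jaw": -1},{"x": -0.75,"y": -0.42,"z": -0.97,"ax": 0,"ay": 0,"az": 0,"jaw": -1},{"x": -0.82,"y": -0.44,"z": -0.97,"ax": 0,"ay": 0,"az": 0,"jaw": -1}]}}

```text
time: 54.5
tool_pos: [418.9, 28.9, 396.7]
tcp_rot: [-3.14, -0.001, 1.804]
contact_force: [0.8, 0.8, -1.8]
grip_width: 45.6
finger_force: 30.0
```

```bash
python3 - <<'E'
from h import *
np.set_printoptions(precision=3,suppress=True)
o=bot.get_obs();print(o["time"],o["tool_pos"],o["tcp_rot"],o["moment"],o["contact_force"])
plan(pose(422,-140,400,1.75),pose(460,-310,390,1.73),pose(505,-428.5,250,1.73),pose(505,-428.5,200,1.73))
E
```

```text
54.5 [418.919  28.891 396.691] [-3.14  -0.001  1.804] [-0.006  0.011 -0.053] [ 0.769  0.815 -1.752]
[-0.825 -0.18  -0.017 -0.002 -0.001  0.051]
[-0.87   0.035  0.05  -0.    -0.     0.019]
[-0.621  0.128  0.7    0.    -0.     0.   ]
[ 0.   -0.    0.25  0.   -0.    0.  ]
```

{"op": "send_rows", "data": {"rows": [{"x": -0.1,"y": -0.02,"z": -0.02,"ax": 0,"ay": 0,"az": 0.01,"jaw": -1},{"x": -0.25,"y": -0.05,"z": -0.02,"ax": 0,"ay": 0,"az": 0.02,"jaw": -1},{"x": -0.4,"y": -0.09,"z": -0.02,"ax": 0,"ay": 0,"az": 0.03,"jaw": -1},{"x": -0.55,"y": -0.12,"z": -0.02,"ax": 0,"ay": 0,"az": 0.04,"jaw": -1},{"x": -0.7,"y": -0.15,"z": -0.02,"ax": 0,"ay": 0,"az": 0.05,"jaw": -1},{"x": -0.8,"y": -0.18,"z": -0.02,"ax": 0,"ay": 0,"az": 0.05,"jaw": -1},{"x": -0.825,"y": -0.18,"z": -0.02,"ax": 0,"ay": 0,"az": 0.05,"jaw": -1},{"x": -0.825,"y": -0.18,"z": -0.02,"ax": 0,"ay": 0,"az": 0.05,"jaw": -1},{"x": -0.825,"y": -0.18,"z": -0.02,"ax": 0,"ay": 0,"az": 0.05,"jaw": -1},{"x": -0.825,"y": -0.18,"z": -0.02,"ax": 0,"ay": 0,"az": 0.05,"jaw": -1}]}}

```text
time: 55.75
tool_pos: [422.6, -138.0, 401.8]
tcp_rot: [3.141, -0.0, 1.754]
contact_force: [0.6, 0.5, -1.7]
grip_width: 45.2
finger_force: 30.0
```

{"op": "send_rows", "data": {"rows": [{"x": -0.1,"y": 0,"z": 0,"ax": 0,"ay": 0,"az": 0.01,"jaw": -1},{"x": -0.25,"y": 0.01,"z": 0.01,"ax": 0,"ay": 0,"az": 0.02,"jaw": -1},{"x": -0.4,"y": 0.015,"z": 0.02,"ax": 0,"ay": 0,"az": 0.02,"jaw": -1},{"x": -0.55,"y": 0.02,"z": 0.03,"ax": 0,"ay": 0,"az": 0.02,"jaw": -1},{"x": -0.7,"y": 0.03,"z": 0.04,"ax": 0,"ay": 0,"az": 0.02,"jaw": -1},{"x": -0.82,"y": 0.035,"z": 0.05,"ax": 0,"ay": 0,"az": 0.02,"jaw": -1},{"x": -0.87,"y": 0.035,"z": 0.05,"ax": 0,"ay": 0,"az": 0.02,"jaw": -1},{"x": -0.87,"y": 0.035,"z": 0.05,"ax": 0,"ay": 0,"az": 0.02,"jaw": -1},{"x": -0.87,"y": 0.035,"z": 0.05,"ax": 0,"ay": 0,"az": 0.02,"jaw": -1},{"x": -0.87,"y": 0.035,"z": 0.05,"ax": 0,"ay": 0,"az": 0.02,"jaw": -1}]}}

```text
time: 57.0
tool_pos: [460.9, -307.9, 392.1]
tcp_rot: [3.141, 0.0, 1.733]
contact_force: [0.2, -0.8, -1.3]
grip_width: 45.6
finger_force: 30.0
```

{"op": "send_rows", "data": {"rows": [{"x": -0.1,"y": 0.02,"z": 0.1,"ax": 0,"ay": 0,"az": 0,"jaw": -1},{"x": -0.22,"y": 0.04,"z": 0.2,"ax": 0,"ay": 0,"az": 0,"jaw": -1},{"x": -0.34,"y": 0.07,"z": 0.32,"ax": 0,"ay": 0,"az": 0,"jaw": -1},{"x": -0.46,"y": 0.1,"z": 0.45,"ax": 0,"ay": 0,"az": 0,"jaw": -1},{"x": -0.56,"y": 0.12,"z": 0.58,"ax": 0,"ay": 0,"az": 0,"jaw": -1},{"x": -0.62,"y": 0.128,"z": 0.68,"ax": 0,"ay": 0,"az": 0,"jaw": -1},{"x": -0.62,"y": 0.128,"z": 0.7,"ax": 0,"ay": 0,"az": 0,"jaw": -1},{"x": -0.62,"y": 0.128,"z": 0.7,"ax": 0,"ay": 0,"az": 0,"jaw": -1},{"x": -0.62,"y": 0.128,"z": 0.7,"ax": 0,"ay": 0,"az": 0,"jaw": -1},{"x": -0.62,"y": 0.128,"z": 0.7,"ax": 0,"ay": 0,"az": 0,"jaw": -1}]}}

```text
time: 58.25
tool_pos: [506.4, -426.7, 253.0]
tcp_rot: [3.14, 0.002, 1.733]
contact_force: [-0.1, 0.2, -2.6]
grip_width: 45.7
finger_force: 30.0
```

```bash
python3 - <<'E'
from h import *
np.set_printoptions(precision=3,suppress=True)
o=bot.get_obs();print(o["time"],o["tool_pos"],o["tcp_rot"],o["moment"],o["contact_force"],o["joint_positions"])
plan(pose(505,-428.5,190,1.73),pose(505,-428.5,173,1.73))
T=wristT();p,d=bot.capture("wrist");np.savez("jar3.npz",p=p,d=d,T=T)
Ti=np.linalg.inv(T);m=bot.camera_model("wrist");f=K(m);h=cv2.cvtColor(p,cv2.COLOR_RGB2HSV).astype(int)
mk=(((h[...,0]<6)|(h[...,0]>172))&(h[...,1]>90)&(h[...,2]>60)).astype(np.uint8);n,l,s,c=cv2.connectedComponentsWithStats(mk)
for i in range(1,n):
    if s[i,4]>4: print(s[i],c[i])
for a in(42.6,162.6,282.6):
    a=np.radians(a);q=Ti@np.array([505.2+63*np.cos(a),-430+63*np.sin(a),101,1]);print("pred",q[:2]/q[2]*f+[m["cx"],m["cy"]])
E
```

```text
58.25 [ 506.406 -426.659  252.977] [3.14  0.002 1.733] [-0.089 -0.005 -0.006] [-0.061  0.246 -2.591] [-0.816  0.59   1.05   0.     1.5   -0.978]
[-0.007 -0.009  0.315  0.001  0.002  0.003]
[ 0.     0.     0.085  0.    -0.     0.   ]
pred [303.167 151.286]
pred [205.958 156.924]
pred [259.218 230.682]
```

{"op": "send_rows", "data": {"rows": [{"x": -0.007,"y": -0.008,"z": 0.1,"ax": 0,"ay": 0,"az": 0,"jaw": -1},{"x": -0.007,"y": -0.008,"z": 0.2,"ax": 0,"ay": 0,"az": 0,"jaw": -1},{"x": -0.007,"y": -0.008,"z": 0.28,"ax": 0,"ay": 0,"az": 0,"jaw": -1},{"x": -0.007,"y": -0.008,"z": 0.3,"ax": 0,"ay": 0,"az": 0,"jaw": -1},{"x": -0.007,"y": -0.008,"z": 0.31,"ax": 0,"ay": 0,"az": 0,"jaw": -1},{"x": -0.007,"y": -0.008,"z": 0.32,"ax": 0,"ay": 0,"az": 0,"jaw": -1},{"x": -0.007,"y": -0.008,"z": 0.33,"ax": 0,"ay": 0,"az": 0,"jaw": -1},{"x": -0.007,"y": -0.008,"z": 0.34,"ax": 0,"ay": 0,"az": 0,"jaw": -1},{"x": -0.007,"y": -0.008,"z": 0.35,"ax": 0,"ay": 0,"az": 0,"jaw": -1},{"x": -0.007,"y": -0.008,"z": 0.35,"ax": 0,"ay": 0,"az": 0,"jaw": -1}]}}

```text
time: 59.55
tool_pos: [504.7, -428.4, 181.4]
tcp_rot: [-3.141, -0.0, 1.732]
contact_force: [-0.6, 0.1, -2.2]
grip_width: 44.8
finger_force: 30.0
```

{"op": "send_rows", "data": {"rows": [{"x": 0,"y": 0,"z": 0.005,"ax": 0,"ay": 0,"az": 0,"jaw": -1},{"x": 0,"y": 0,"z": 0.01,"ax": 0,"ay": 0,"az": 0,"jaw": -1},{"x": 0,"y": 0,"z": 0.015,"ax": 0,"ay": 0,"az": 0,"jaw": -1},{"x": 0,"y": 0,"z": 0.02,"ax": 0,"ay": 0,"az": 0,"jaw": -1},{"x": 0,"y": 0,"z": 0.025,"ax": 0,"ay": 0,"az": 0,"jaw": -1},{"x": 0,"y": 0,"z": 0.03,"ax": 0,"ay": 0,"az": 0,"jaw": -1},{"x": 0,"y": 0,"z": 0.035,"ax": 0,"ay": 0,"az": 0,"jaw": -1},{"x": 0,"y": 0,"z": 0.035,"ax": 0,"ay": 0,"az": 0,"jaw": -1},{"x": 0,"y": 0,"z": 0.035,"ax": 0,"ay": 0,"az": 0,"jaw": -1},{"x": 0,"y": 0,"z": 0.035,"ax": 0,"ay": 0,"az": 0,"jaw": -1}]}}

```text
time: 60.8
tool_pos: [504.8, -428.5, 174.7]
tcp_rot: [3.141, 0.0, 1.732]
contact_force: [0.7, 0.2, -2.1]
grip_width: 45.6
finger_force: 30.0
```

```bash
python3 -c "
from h import *
o=bot.get_obs();print(o['tool_pos'],o['tcp_rot'],o['contact_force'],o['moment'])"
```

```text
[ 504.81051294 -428.51175865  174.69397229] [3.14149254e+00 2.83091935e-05 1.73221073e+00] [ 0.7128078   0.24232715 -2.06698905] [-0.05628049 -0.01704998  0.0269925 ]
```

{"op": "send_rows", "data": {"rows": [{"x": 0,"y": 0,"z": 0.003,"ax": 0,"ay": 0,"az": 0,"jaw": -1},{"x": 0,"y": 0,"z": 0.006,"ax": 0,"ay": 0,"az": 0,"jaw": -1},{"x": 0,"y": 0,"z": 0.009,"ax": 0,"ay": 0,"az": 0,"jaw": -1},{"x": 0,"y": 0,"z": 0.012,"ax": 0,"ay": 0,"az": 0,"jaw": -1},{"x": 0,"y": 0,"z": 0.015,"ax": 0,"ay": 0,"az": 0,"jaw": -1},{"x": 0,"y": 0,"z": 0.018,"ax": 0,"ay": 0,"az": 0,"jaw": -1},{"x": 0,"y": 0,"z": 0.018,"ax": 0,"ay": 0,"az": 0,"jaw": -1},{"x": 0,"y": 0,"z": 0.018,"ax": 0,"ay": 0,"az": 0,"jaw": -1},{"x": 0,"y": 0,"z": 0.018,"ax": 0,"ay": 0,"az": 0,"jaw": -1},{"x": 0,"y": 0,"z": 0.018,"ax": 0,"ay": 0,"az": 0,"jaw": -1}]}}

```text
time: 62.05
tool_pos: [504.8, -428.5, 171.0]
tcp_rot: [3.142, -0.0, 1.732]
contact_force: [0.1, 0.1, -1.1]
grip_width: 44.9
finger_force: 30.0
```

{"op": "send_rows", "data": {"rows": [{"x": 0,"y": 0,"z": 0,"ax": 0,"ay": 0,"az": 0,"jaw": 0.3},{"x": 0,"y": 0,"z": 0,"ax": 0,"ay": 0,"az": 0,"jaw": 0.6},{"x": 0,"y": 0,"z": 0,"ax": 0,"ay": 0,"az": 0,"jaw": 0.8},{"x": 0,"y": 0,"z": 0,"ax": 0,"ay": 0,"az": 0,"jaw": 0.8},{"x": 0,"y": 0,"z": 0,"ax": 0,"ay": 0,"az": 0,"jaw": 0.8},{"x": 0,"y": 0,"z": -0.1,"ax": 0,"ay": 0,"az": 0,"jaw": 0.8},{"x": 0,"y": 0,"z": -0.3,"ax": 0,"ay": 0,"az": 0,"jaw": 0.8},{"x": 0,"y": 0,"z": -0.5,"ax": 0,"ay": 0,"az": 0,"jaw": 0.8},{"x": 0,"y": 0,"z": -0.7,"ax": 0,"ay": 0,"az": 0,"jaw": 0.8},{"x": 0,"y": 0,"z": -0.7,"ax": 0,"ay": 0,"az": 0,"jaw": 0.8}]}}

```text
time: 63.3
tool_pos: [505.6, -429.3, 315.2]
tcp_rot: [3.137, 0.006, 1.732]
contact_force: [-1.0, -0.8, 0.1]
grip_width: 82.6
finger_force: 0.0
```

```bash
cat > lidchk.py <<'E'
from h import *
np.set_printoptions(precision=3,suppress=True)
o=bot.get_obs();print(o["time"],o["tool_pos"],o["tcp_rot"])
T=wristT();p,d=bot.capture("wrist");np.savez("chk.npz",p=p,d=d,T=T);P=depthpts("wrist",d,T)
h=cv2.cvtColor(p,cv2.COLOR_RGB2HSV).astype(int)
g=(np.hypot(P[...,0]-505,P[...,1]+430)<61)&(np.hypot(P[...,0]-505,P[...,1]+430)>32)&(P[...,2]>130)&(P[...,2]<200)
q=P[g];c=q.mean(0);A=np.c_[q[:,:2]-c[:2],np.ones(len(q))];k=np.linalg.lstsq(A,q[:,2],rcond=None)[0]
for _ in range(3):
    r=q[:,2]-A@k;i=abs(r)<2.5*r.std();k=np.linalg.lstsq(A[i],q[i,2],rcond=None)[0]
print("lid top plane: n",i.sum(),"slope",k[:2],"z at axis",k[2]+k[:2]@(np.array([505,-430])-c[:2]),"std",r[i].std(), "centre of pts",c)
m=(g&(h[...,2]>110)&(h[...,1]<60)).astype(np.uint8);n,l,s,cc=cv2.connectedComponentsWithStats(m)
S=np.array([ray("wrist",*cc[i],167,T=T)[:2] for i in range(1,n) if s[i,4]>15])
print(S, [s[i,4] for i in range(1,n) if s[i,4]>15]); 
if len(S): a=np.degrees(np.arctan2(*(S-[505,-430]).T[::-1]));print("ang",a,"mod120",a%120,"r",np.hypot(*(S-[505,-430]).T))
E
python3 lidchk.py
```

```text
63.3 [ 505.615 -429.341  315.231] [3.137 0.006 1.732]
lid top plane: n 6162 slope [-0.001 -0.001] z at axis 165.2700787857907 std 0.6711126876860594 centre of pts [ 504.29  -426.483  165.274]
[[ 533.928 -389.254]
 [ 455.881 -426.227]
 [ 526.93  -474.962]] [np.int32(103), np.int32(106), np.int32(97)]
ang [ 54.627 175.607 -64.   ] mod120 [54.627 55.607 56.   ] r [49.971 49.263 50.025]
```

{"op": "send_rows", "data": {"rows": [{"x": -0.008,"y": 0,"z": 0.2,"ax": 0,"ay": 0,"az": 0,"jaw": 0.8},{"x": -0.008,"y": 0,"z": 0.4,"ax": 0,"ay": 0,"az": 0,"jaw": 0.8},{"x": -0.008,"y": 0,"z": 0.55,"ax": 0,"ay": 0,"az": 0,"jaw": 0.8},{"x": -0.008,"y": 0,"z": 0.65,"ax": 0,"ay": 0,"az": 0,"jaw": 0.8},{"x": -0.008,"y": 0,"z": 0.7,"ax": 0,"ay": 0,"az": 0,"jaw": 0.8},{"x": -0.008,"y": 0,"z": 0.7,"ax": 0,"ay": 0,"az": 0,"jaw": 0.5},{"x": -0.008,"y": 0,"z": 0.7,"ax": 0,"ay": 0,"az": 0,"jaw": 0.2},{"x": -0.008,"y": 0,"z": 0.7,"ax": 0,"ay": 0,"az": 0,"jaw": -0.2},{"x": -0.008,"y": 0,"z": 0.7,"ax": 0,"ay": 0,"az": 0,"jaw": -1},{"x": -0.008,"y": 0,"z": 0.7,"ax": 0,"ay": 0,"az": 0,"jaw": -1}]}}

```text
time: 64.6
tool_pos: [505.2, -430.2, 171.6]
tcp_rot: [3.141, 0.001, 1.732]
contact_force: [-0.6, 0.4, 1.7]
grip_width: 45.4
finger_force: 30.0
```

{"op": "send_rows", "data": {"rows": [{"x": 0,"y": 0,"z": 0,"ax": 0,"ay": 0,"az": 0,"jaw": -1},{"x": 0,"y": 0,"z": 0,"ax": 0,"ay": 0,"az": 0,"jaw": -1},{"x": 0,"y": 0,"z": 0.002,"ax": 0,"ay": 0,"az": 0.1,"jaw": -1},{"x": 0,"y": 0,"z": 0.004,"ax": 0,"ay": 0,"az": 0.2,"jaw": -1},{"x": 0,"y": 0,"z": 0.006,"ax": 0,"ay": 0,"az": 0.3,"jaw": -1},{"x": 0,"y": 0,"z": 0.008,"ax": 0,"ay": 0,"az": 0.4,"jaw": -1},{"x": 0,"y": 0,"z": 0.01,"ax": 0,"ay": 0,"az": 0.5,"jaw": -1},{"x": 0,"y": 0,"z": 0.012,"ax": 0,"ay": 0,"az": 0.6,"jaw": -1},{"x": 0,"y": 0,"z": 0.014,"ax": 0,"ay": 0,"az": 0.7,"jaw": -1},{"x": 0,"y": 0,"z": 0.014,"ax": 0,"ay": 0,"az": 0.7,"jaw": -1}]}}

```text
time: 65.85
tool_pos: [505.2, -430.3, 168.7]
tcp_rot: [3.141, 0.0, 1.0]
contact_force: [0.9, -0.5, 4.3]
grip_width: 45.3
finger_force: 30.0
```

```bash
python3 -c "
from h import *
o=bot.get_obs();print(o['tool_pos'],o['tcp_rot'],o['contact_force'],o['moment'],o['joint_positions'])"
```

```text
[ 505.19315909 -430.25626498  168.65629822] [3.14072756e+00 6.72300844e-05 9.99639407e-01] [ 0.86932318 -0.49480199  4.28725973] [-0.12265476  0.0668051  -0.25954242] [-8.20921378e-01  6.42976476e-01  1.18432034e+00  1.53749223e-04
  1.31344098e+00 -2.49803557e-01]
```

{"op": "send_rows", "data": {"rows": [{"x": 0,"y": 0,"z": 0.002,"ax": 0,"ay": 0,"az": 0.1,"jaw": -1},{"x": 0,"y": 0,"z": 0.004,"ax": 0,"ay": 0,"az": 0.2,"jaw": -1},{"x": 0,"y": 0,"z": 0.006,"ax": 0,"ay": 0,"az": 0.3,"jaw": -1},{"x": 0,"y": 0,"z": 0.008,"ax": 0,"ay": 0,"az": 0.4,"jaw": -1},{"x": 0,"y": 0,"z": 0.01,"ax": 0,"ay": 0,"az": 0.5,"jaw": -1},{"x": 0,"y": 0,"z": 0.012,"ax": 0,"ay": 0,"az": 0.6,"jaw": -1},{"x": 0,"y": 0,"z": 0.014,"ax": 0,"ay": 0,"az": 0.7,"jaw": -1},{"x": 0,"y": 0,"z": 0.016,"ax": 0,"ay": 0,"az": 0.8,"jaw": -1},{"x": 0,"y": 0,"z": 0.017,"ax": 0,"ay": 0,"az": 0.85,"jaw": -1},{"x": 0,"y": 0,"z": 0.017,"ax": 0,"ay": 0,"az": 0.85,"jaw": -1}]}}

```text
time: 67.1
tool_pos: [505.6, -430.6, 165.9]
tcp_rot: [3.14, -0.002, 0.111]
contact_force: [0.6, -0.4, 4.8]
grip_width: 45.6
finger_force: 30.0
```

```bash
python3 -c "
from h import *
o=bot.get_obs();print(o['tool_pos'],o['tcp_rot'],o['contact_force'],o['moment'],o['joint_positions'])"
```

```text
[ 505.58689716 -430.55334459  165.86096142] [ 3.13974222e+00 -1.59838377e-03  1.11026629e-01] [ 0.58224005 -0.44484793  4.814016  ] [-0.12687634  0.11853566 -0.17530246] [-8.20806397e-01  6.45088205e-01  1.18827797e+00  1.86008029e-04
  1.30578790e+00  6.38916279e-01]
```

{"op": "send_rows", "data": {"rows": [{"x": 0,"y": 0,"z": 0,"ax": 0,"ay": 0,"az": 0.08,"jaw": -1},{"x": 0,"y": 0,"z": 0,"ax": 0,"ay": 0,"az": 0.16,"jaw": -1},{"x": 0,"y": 0,"z": 0,"ax": 0,"ay": 0,"az": 0.24,"jaw": -1},{"x": 0,"y": 0,"z": 0,"ax": 0,"ay": 0,"az": 0.32,"jaw": -1},{"x": 0,"y": 0,"z": 0,"ax": 0,"ay": 0,"az": 0.38,"jaw": -1},{"x": 0,"y": 0,"z": 0,"ax": 0,"ay": 0,"az": 0.44,"jaw": -1},{"x": 0,"y": 0,"z": 0,"ax": 0,"ay": 0,"az": 0.5,"jaw": -1},{"x": 0,"y": 0,"z": 0,"ax": 0,"ay": 0,"az": 0.53,"jaw": -1},{"x": 0,"y": 0,"z": 0,"ax": 0,"ay": 0,"az": 0.53,"jaw": -1},{"x": 0,"y": 0,"z": 0,"ax": 0,"ay": 0,"az": 0.53,"jaw": -1}]}}

```text
time: 68.35
tool_pos: [505.8, -430.8, 165.9]
tcp_rot: [3.14, -0.003, -0.443]
contact_force: [1.2, -2.5, 5.4]
grip_width: 45.7
finger_force: 30.0
```

```bash
python3 -c "
from h import *
o=bot.get_obs();print(o['tool_pos'],o['tcp_rot'],o['contact_force'],o['moment'],o['joint_positions'])"
```

```text
[ 505.82841246 -430.83433178  165.86503709] [ 3.14024276e+00 -3.02735887e-03 -4.42601865e-01] [ 1.1595314  -2.53254504  5.39736298] [-0.3520871  -0.09128799  0.73868801] [-8.20676273e-01  6.45279778e-01  1.18791266e+00 -1.42058488e-04
  1.30508837e+00  1.19276104e+00]
```

{"op": "send_rows", "data": {"rows": [{"x": 0,"y": 0,"z": 0,"ax": 0,"ay": 0,"az": 0.05,"jaw": -1},{"x": 0,"y": 0,"z": 0,"ax": 0,"ay": 0,"az": 0.1,"jaw": -1},{"x": 0,"y": 0,"z": 0,"ax": 0,"ay": 0,"az": 0.15,"jaw": -1},{"x": 0,"y": 0,"z": 0,"ax": 0,"ay": 0,"az": 0.2,"jaw": -1},{"x": 0,"y": 0,"z": 0,"ax": 0,"ay": 0,"az": 0.2,"jaw": -1},{"x": 0,"y": 0,"z": 0,"ax": 0,"ay": 0,"az": 0.2,"jaw": -1},{"x": 0,"y": 0,"z": 0,"ax": 0,"ay": 0,"az": 0.2,"jaw": -1},{"x": 0,"y": 0,"z": 0,"ax": 0,"ay": 0,"az": 0.2,"jaw": -1},{"x": 0,"y": 0,"z": 0,"ax": 0,"ay": 0,"az": 0.2,"jaw": -1},{"x": 0,"y": 0,"z": 0,"ax": 0,"ay": 0,"az": 0.2,"jaw": -1}]}}

```text
time: 69.6
tool_pos: [505.3, -430.9, 165.9]
tcp_rot: [3.14, -0.002, -0.653]
contact_force: [0.7, -1.3, 7.0]
grip_width: 45.2
finger_force: 30.0
```

```bash
python3 -c "
from h import *
o=bot.get_obs();print(o['tool_pos'],o['tcp_rot'],o['contact_force'],o['moment'],o['joint_positions'])"
```

```text
[ 505.3170193  -430.90793358  165.94018682] [ 3.14046983e+00 -2.43656801e-03 -6.52694309e-01] [ 0.66461787 -1.29496984  6.95009654] [-0.32155045  0.20365646  0.48774728] [-8.21048666e-01  6.45044319e-01  1.18813661e+00 -7.23947519e-04
  1.30582153e+00  1.40263202e+00]
```

{"op": "send_rows", "data": {"rows": [{"x": 0,"y": 0,"z": 0,"ax": 0,"ay": 0,"az": 0,"jaw": 0.3},{"x": 0,"y": 0,"z": 0,"ax": 0,"ay": 0,"az": 0,"jaw": 0.6},{"x": 0,"y": 0,"z": 0,"ax": 0,"ay": 0,"az": 0,"jaw": 0.8},{"x": 0,"y": 0,"z": 0,"ax": 0,"ay": 0,"az": 0,"jaw": 0.8},{"x": 0,"y": 0,"z": 0,"ax": 0,"ay": 0,"az": 0,"jaw": 0.8},{"x": 0,"y": 0,"z": -0.15,"ax": 0,"ay": 0,"az": 0,"jaw": 0.8},{"x": 0,"y": 0,"z": -0.4,"ax": 0,"ay": 0,"az": 0,"jaw": 0.8},{"x": 0,"y": 0,"z": -0.7,"ax": 0,"ay": 0,"az": 0,"jaw": 0.8},{"x": 0,"y": 0,"z": -0.7,"ax": 0,"ay": 0,"az": 0,"jaw": 0.8},{"x": 0,"y": 0,"z": -0.7,"ax": 0,"ay": 0,"az": 0,"jaw": 0.8}]}}

```text
time: 70.85
tool_pos: [504.9, -429.9, 304.2]
tcp_rot: [-3.141, 0.001, -0.655]
contact_force: [0.2, 0.3, -0.5]
grip_width: 82.7
finger_force: 0.0
```

```bash
python3 lidchk.py
```

```text
70.85 [ 504.851 -429.867  304.226] [-3.141  0.001 -0.655]
lid top plane: n 6359 slope [0.001 0.   ] z at axis 159.47727268963538 std 0.6849783516607351 centre of pts [ 507.808 -432.181  159.484]
[[ 526.757 -474.974]
 [ 534.281 -390.333]
 [ 457.37  -426.265]] [np.int32(128), np.int32(100), np.int32(100)]
ang [-64.184  53.567 175.517] mod120 [55.816 53.567 55.517] r [49.96  49.303 47.776]
```

```bash
python3 - <<'E'
from h import *
p,d=bot.capture("top");cv2.imwrite("pics/t5.png",cv2.resize(p[80:300,120:480],(800,489),interpolation=cv2.INTER_CUBIC)[...,::-1])
E
```

```text
(no output)
```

View pics/t5.png

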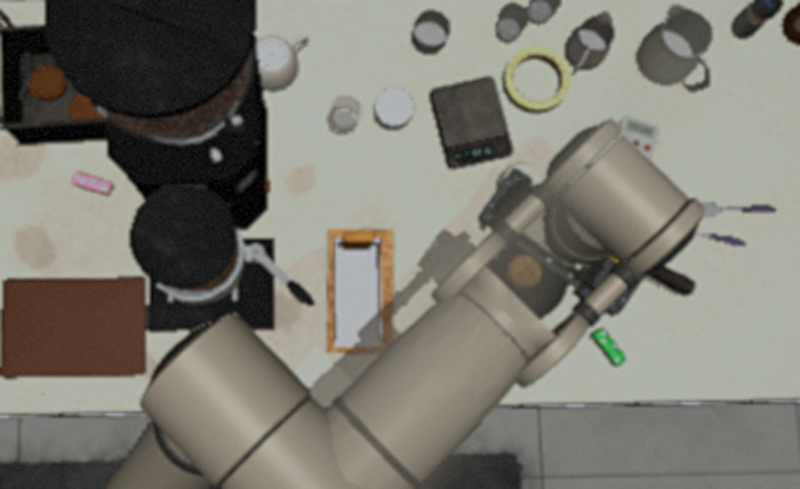

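The empty tray stands on its mat at (360,290). No golden biscuit is left on the visible counter, the lid is on the jar, and the pink (92,183) and green (608,347) look-alikes have not been touched. Handing in.

```bash
python3 -c "
from plant import bot
print(bot.close_job())"
```

```text
the job is handed in; nothing more can be done
None
```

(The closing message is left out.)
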